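# Turn over phone housings and sort the repair board

## Robot

A 6-joint arm with a two-finger parallel gripper is mounted at the origin on the work surface. World frame = base frame: x ahead of the robot, y to its left, z up, the work surface at z = 0. Lengths are in m, angles in rad, forces in N, time in s.
With the tool pointing down it reaches from about 0.325 to 0.875 m from the base axis. Payload 4.4 kg.
Tool frame: the origin (TCP) lies between the finger pads; the fingertips stand 14 mm ahead of it and the grasp point (between the pads) lies 5 mm behind it; z points along the fingers, y is the line along which they close (so a half turn about z gives the same grasp; the last joint's range is limited). The gripper opens to 85 mm and grips with 20 to 120 N. Pads are 22 mm wide; open, the fingers measure 114 mm over their backs; the gripper's body (76 mm by 85 mm) begins 54 mm behind the grasp point. The pads swing forward as they close: fully open they stand 13 mm farther back than shut.
Start: joints at [-1.482, 0.207, 1.542, -0, 1.393, -0.15], TCP at [0.137, -0.559, 0.245] pointing down, gripper open.
Joint ranges: [-2.73, 2.73], [-0.86, 2.22], [0.23, 2.46], [-1.11, 4.25], [0.08, 2.63], [-2.82, 2.82]. Speed limits (rad/s): [2.79, 2.79, 3.14, 3.14, 3.14, 3.14].

## Interface

Orientations are given as a unit quaternion [w, x, y, z].
In Python, from workcell import sensors, viewer, job gives the robot as it stands.
- The arm moves only by the tool move_arm, never from a script. Its argument "deltas" is text: rows parted by semicolons, each of 7 numbers parted by spaces: the turn, a rotation vector about the tool's x, y, z in degrees, then the shift along the tool's x, y, z in cm, then the gripper command: -1 is shut, 1 is fully open, values between are in proportion. In form: ax ay az dx dy dz hand; .... A call has 1 to 10 rows; each row shifts and turns the commanded pose from where the row before left it, along the tool's axes as they then stand; what a row does not reach is not made up. A row lasts 1/12 s, in which the tool goes at most 41.7 mm and 7.16 degrees, less where a joint would pass 70% of its speed; a pose out of reach is approached as far as the arm can. A call is refused whole if a number of a shift passes 4.17 or a number of a turn 7.16, either way. A call with a gripper value outside its range is refused whole. The fingers move at their own pace and stop on an object; "force" is the grip in N (left out, the last holds). Time passes only in rows, so rows that do not move let the fingers close. It gives the time, the measured TCP pose, the force, the opening and the grip force at its end, in the units of the state.
- sensors.get_obs(): the state, without advancing time (a new reading comes with each control period).
- viewer.read_camera(name): name is "scene" or "top"; returns a dict with "frame" (480x640x3 uint8, red, green, blue), "fx", "fy", "cx", "cy" (pixels), "world_from_camera" (4x4, takes a point from camera to world coordinates). Camera axes: x right, y up, looking along -z (the intrinsics and any distortion apply to the point x, -y, -z); pixel columns grow to the right and rows downward; lengths in m; the calibration is good to about 2 mm. A picture is of the moment at which its call begins. There is no depth.
- job.hand_in(): hands the job in; it is judged then, once.
The state is a dict: "time": time; "q": joint angles; "joint_vel": joint speeds; "tau": joint torques, N m; "eef_pos": TCP position; "orientation": TCP orientation; "contact_force": force on the tool from outside, world axes, zero at the start; "moment": the same for the moment, N m; "finger_gap": finger opening in m; "gripper_force": force on a finger pad.
Only numpy, scipy, OpenCV 4.12 (cv2) and the standard library are available. Lean on these libraries where they do the work, as an engineer would, in place of code of your own. Each camera call takes 0.05 s, during which the arm holds its last target. There are 200 camera calls.

## Task

Get this phone repair board ready for coil salvage: turn over every phone rear housing so that its inner side with the copper coil faces up, and leave it lying flat, centred and lengthwise on one of the green rests (the white slotted stand may help you change your grip); they are glass, so never drop them or let them topple over. Also sort the other loose things on the board: tools (red spudger, steel tweezers, blue suction cup) into the grey tray and battery packs into the yellow bin, leaving the jar and the tape roll alone.

Things in the scene. Friction and masses are not known exactly. Their poses are not given: they have to be found in the camera images.
- housing_blue_centre (a point): phone rear housing, a rigid plate 64 x 140 x 8 mm, about 70 g: glossy blue outer face. Point at its centre (half-way through its thickness). x: across its 64 mm width, y: along its 140 mm length towards the camera end, z: out of its outer (glossy, camera) face; the inner face (-z) is pale metal with a copper coil ring and a blue board. Starts outer face up (z up) on one of the two rests, its length along the rest's length. May be absent
- housing_black_centre (a point): phone rear housing, a rigid plate 64 x 140 x 8 mm, about 70 g: black outer face with white cracks. Point at its centre (half-way through its thickness). x: across its 64 mm width, y: along its 140 mm length towards the camera end, z: out of its outer (glossy, camera) face; the inner face (-z) is pale metal with a copper coil ring and a blue board. Starts outer face up (z up) on one of the two rests, its length along the rest's length. May be absent
- rest_a_top (a point): rest A, a fixed green silicone block 40 (x) x 76 (y) x 30 mm high: point at the centre of its top face, 30 mm above the board. A housing lies across it overhanging about 12 mm at each long side and 32 mm at each end, length along the rest's y
- rest_b_top (a point): rest B (same looks as rest A), a fixed green silicone block 40 (x) x 76 (y) x 30 mm high: point at the centre of its top face, 30 mm above the board. A housing lies across it overhanging about 12 mm at each long side and 32 mm at each end, length along the rest's y
- stand_slot (a point): fixed white stand with one upright slot in which a housing can be stood on its short end, so that it can be let go and gripped again from the other side. Point at the middle of the slot's floor, 8 mm above the board; x along the slot, z up. Slot 13 mm wide (y), 90 mm long (x, open at both ends), straight walls up to 32 mm above its floor, then lips flaring outwards to 47 mm above the floor, about 34 mm apart at the top. Base 100 x 80 mm
- tool_tray_in (a point): fixed grey open tray for tools, outside 220 (x) x 150 (y) x 40 mm high, walls and floor 4-5 mm: point at the centre of its inner floor
- battery_bin_in (a point): fixed yellow open bin for batteries, same size as the tool tray: point at the centre of its inner floor
- spudger_centre (a point): red plastic spudger (a tool), 150 mm long along its x, lying flat: point on the axis of its 14 mm wide, 10 mm high handle, half-way up, near its balance point; the handle runs from x = -75 to +35 mm, then a thin 18 mm wide blade. May be absent
- tweezers_centre (a point): stainless tweezers (a tool), rigid, 135 mm long along x, 10 mm high, joined at the -x end; point at the centre, half-way up, where they are 16 mm wide across y. May be absent
- suction_cup_centre (a point): blue hard silicone suction cup (a tool), standing: disc 58 mm across with a round stem of 22 mm diameter up to 50 mm height; point on the stem's axis at half height (25 mm). May be absent
- battery_1_centre (a point): salvaged battery pack, white slab 92 (x) x 42 (y) x 12 mm with an orange end and a dark label: point at its centre. May be absent
- battery_2_centre (a point): second battery pack, the same as the first. May be absent
- jar_centre (a point): amber jar, 56 mm across, 75 mm high, not part of the job: point half-way up
- tape_centre (a point): roll of orange tape, 80 mm across, 24 mm high, not part of the job: point half-way up
Not all that is in view belongs to the job. Of the things that look like the part that bears suction_cup_centre, the larger one is meant. Of the things shaped like the part that bears spudger_centre, the red one is meant.

How it is judged:
At the end, for the whole second after the job is handed in: Each housing lies flat (8 deg), coil side up, on a rest, centred within 15 mm across and 25 mm along, lengthwise within 20 deg; each tool lies with its centre inside the grey tray, each battery inside the yellow bin; all at rest (x of spudger_centre in the frame of tool_tray_in between -0.106 and 0.106 m and y of spudger_centre in the frame of tool_tray_in between -0.071 and 0.071 m and z of spudger_centre in the frame of tool_tray_in between -0.005 and 0.05 m and linear speed of each of spudger, tweezers, suction_cup, battery_1, battery_2 below 0.05 m/s and x of tweezers_centre in the frame of tool_tray_in between -0.106 and 0.106 m and y of tweezers_centre in the frame of tool_tray_in between -0.071 and 0.071 m and z of tweezers_centre in the frame of tool_tray_in between -0.005 and 0.05 m and x of suction_cup_centre in the frame of tool_tray_in between -0.106 and 0.106 m and y of suction_cup_centre in the frame of tool_tray_in between -0.071 and 0.071 m and z of suction_cup_centre in the frame of tool_tray_in between -0.005 and 0.05 m and x of battery_1_centre in the frame of battery_bin_in between -0.106 and 0.106 m and y of battery_1_centre in the frame of battery_bin_in between -0.071 and 0.071 m and z of battery_1_centre in the frame of battery_bin_in between -0.005 and 0.05 m and x of battery_2_centre in the frame of battery_bin_in between -0.106 and 0.106 m and y of battery_2_centre in the frame of battery_bin_in between -0.071 and 0.071 m and z of battery_2_centre in the frame of battery_bin_in between -0.005 and 0.05 m and angle between each of housing_blue_centre, housing_black_centre's own z axis and vertical above 3 rad and linear speed of each of housing_blue, housing_black below 0.03 m/s and ((x of housing_blue_centre in the frame of rest_a_top between -0.015 and 0.015 m and y of housing_blue_centre in the frame of rest_a_top between -0.025 and 0.025 m and z of housing_blue_centre in the frame of rest_a_top between 0.001 and 0.009 m and angle between the y axis of housing_blue_centre and the y axis of rest_a_top, either way round below 0.35 rad) or (x of housing_blue_centre in the frame of rest_b_top between -0.015 and 0.015 m and y of housing_blue_centre in the frame of rest_b_top between -0.025 and 0.025 m and z of housing_blue_centre in the frame of rest_b_top between 0.001 and 0.009 m and angle between the y axis of housing_blue_centre and the y axis of rest_b_top, either way round below 0.35 rad)) and ((x of housing_black_centre in the frame of rest_a_top between -0.015 and 0.015 m and y of housing_black_centre in the frame of rest_a_top between -0.025 and 0.025 m and z of housing_black_centre in the frame of rest_a_top between 0.001 and 0.009 m and angle between the y axis of housing_black_centre and the y axis of rest_a_top, either way round below 0.35 rad) or (x of housing_black_centre in the frame of rest_b_top between -0.015 and 0.015 m and y of housing_black_centre in the frame of rest_b_top between -0.025 and 0.025 m and z of housing_black_centre in the frame of rest_b_top between 0.001 and 0.009 m and angle between the y axis of housing_black_centre and the y axis of rest_b_top, either way round below 0.35 rad))); the robot touches nothing.
It fails at once if the blue housing is dropped or left to topple over (moving faster than 0.9 m/s out of the grip) (linear speed of housing_blue above 0.9 m/s and contact force between housing_blue and the fingers below 0.3 N).
It fails at once if the black housing is dropped or left to topple over (moving faster than 0.9 m/s out of the grip) (linear speed of housing_black above 0.9 m/s and contact force between housing_black and the fingers below 0.3 N).
It fails at once if the jar is disturbed (moved more than 30 mm) (distance of jar_centre from where it was at the start of the episode above 0.03 m).
It fails at once if the tape is disturbed (moved more than 30 mm) (distance of tape_centre from where it was at the start of the episode above 0.03 m).
Of housing_blue, housing_black only 1 to 2 are there at a start; the rules pass over those that are not, and their reading is None.
Of spudger, tweezers, suction_cup, battery_1, battery_2 only 3 to 4 are there at a start; the rules pass over those that are not, and their reading is None.
At some moment in a run one of spudger, tweezers, suction_cup, battery_1, battery_2 may be knocked a few centimetres aside while the robot is not near it.
It also fails if it takes over 210 s, if anything falls off the work surface, if the arm or the gripper's body presses on something with over 40 N, if the wrist force passes 120 N, or if a joint passes its speed limit or range.

## Working session

There is one attempt and no reset: what is moved stays moved. The work goes in short steps, Python scripts to look and compute and a tool call to move; the robot and the scene stay as the last step left them, time stands still between calls to the robot, and variables do not carry over. Pictures are saved under pics/ and viewed, at most 14 in all, crops included, and the job is handed in when it is done.

Besides the shell and the picture viewer there is one more tool, called after "Request:" by a JSON object that holds its "name" and its "arguments". move_arm: Moves the arm, as the interface text tells. Its arguments: {"type":"object","properties":{"deltas":{"type":"string"},"force":{"type":"number"}},"required":["deltas"]}

```bash
mkdir -p pics
cat > h.py <<'E'
import numpy as np,cv2
from workcell import sensors,viewer,job
def cam(n):
    c=viewer.read_camera(n);return c
def save(c,f,crop=None,s=1):
    im=c["frame"][:,:,::-1]
    if crop: im=im[crop[1]:crop[3],crop[0]:crop[2]]
    if s!=1: im=cv2.resize(im,None,fx=s,fy=s,interpolation=cv2.INTER_CUBIC)
    cv2.imwrite("pics/"+f,im)
def world(c,u,v,z):
    T=np.array(c["world_from_camera"]);d=T[:3,:3]@np.array([(u-c["cx"])/c["fx"],-(v-c["cy"])/c["fy"],-1]);o=T[:3,3]
    return o+d*(z-o[2])/d[2]
def pix(c,p):
    T=np.array(c["world_from_camera"]);q=T[:3,:3].T@(np.array(p)-T[:3,3]);return c["cx"]-c["fx"]*q[0]/q[2],c["cy"]+c["fy"]*q[1]/q[2]
E
python3 - <<'E'
from h import *
for n in("top","scene"):
    c=cam(n);save(c,n+"0.png");print({k:v for k,v in c.items() if k!="frame"})
print(sensors.get_obs())
E
```

```text
{'fx': 510.3682467125627, 'fy': 510.3682467125627, 'cx': 321.73715879304575, 'cy': 244.27020733032444, 'world_from_camera': array([[-1.48694516e-01,  9.66736298e-01, -2.08112641e-01,
         3.86853806e-01],
       [-9.88882931e-01, -1.45513308e-01,  3.06010835e-02,
         2.28536160e-02],
       [-6.99980594e-04,  2.10349252e-01,  9.77626054e-01,
         1.12028248e+00],
       [ 0.00000000e+00,  0.00000000e+00,  0.00000000e+00,
         1.00000000e+00]])}
{'fx': 434.55861355174653, 'fy': 434.55861355174653, 'cx': 313.59584316245713, 'cy': 248.62844992159802, 'world_from_camera': array([[-0.46710634, -0.49279794,  0.73414022,  1.41952856],
       [ 0.8840482 , -0.27573301,  0.3773991 ,  0.41220929],
       [ 0.0164452 ,  0.82530085,  0.56445377,  0.70141366],
       [ 0.        ,  0.        ,  0.        ,  1.        ]])}
{'time': 0.1, 'q': array([-1.48147712e+00,  2.07367193e-01,  1.54283321e+00, -2.48110035e-05,
        1.39349080e+00, -1.50481113e-01]), 'joint_vel': array([ 0.00035629, -0.00181132, -0.00333104,  0.00051609,  0.00063269,
        0.00040885]), 'tau': array([-3.88024109e-04, -3.84090972e+01, -2.92547840e+01, -1.74466163e-04,
        4.89652928e-03, -1.29628916e-05]), 'eef_pos': array([ 0.13650007, -0.55788158,  0.24421295]), 'orientation': array([-1.04915731e-03,  9.92819773e-01,  1.19615203e-01,  1.98798135e-05]), 'contact_force': array([ 0.05072751, -0.43797225, -0.08971597]), 'moment': array([-0.02263616,  0.00402854, -0.05072894]), 'gripper_force': 0.0, 'finger_gap': 0.08578714942926273}
```

View pics/top0.png

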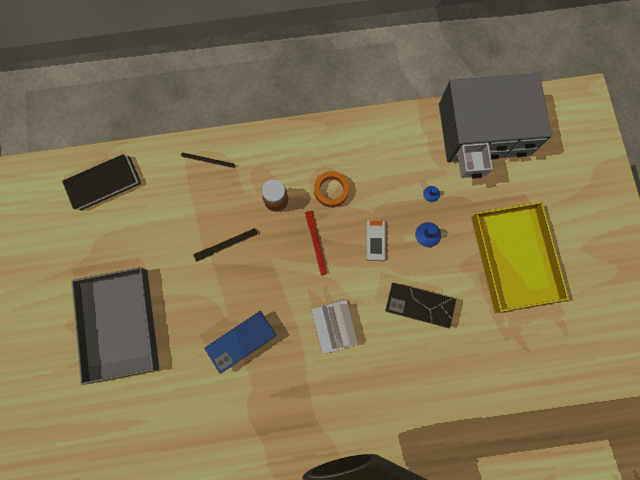

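View pics/scene0.png

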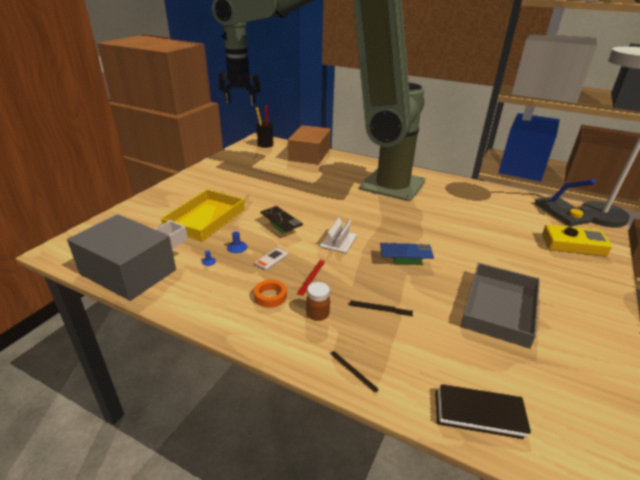

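Top view: the blue housing is at (240,342), black at (422,305), stand (337,326), red spudger (316,243), one battery (376,241), large suction cup (428,234), grey tray (117,326), and yellow bin (522,258). There are no tweezers. Jar is at (275,195) and tape at (332,189).

```bash
cat >> h.py <<'E'
def rect(c,m,z):
    n,l,st,_=cv2.connectedComponentsWithStats(m.astype(np.uint8));i=1+np.argmax(st[1:,4])
    v,u=np.nonzero(l==i);P=np.array([world(c,a,b,z)[:2] for a,b in zip(u,v)])
    r=cv2.minAreaRect((P*1000).astype(np.float32));(w,h)=r[1];a=r[2]
    if h>w:a+=90;w,h=h,w
    return np.round(r[0],1),round(w,1),round(h,1),round((a+90)%180-90,1)
def win(m,x0,y0,x1,y1):
    o=np.zeros_like(m);o[y0:y1,x0:x1]=m[y0:y1,x0:x1];return o
def hsv(c): return cv2.cvtColor(c["frame"],cv2.COLOR_RGB2HSV)
E
python3 - <<'E'
from h import *
c=cam("top");H=hsv(c);h,s,v=[H[...,i].astype(int) for i in range(3)]
blue=(h>95)&(h<130)&(s>110);red=((h<6)|(h>172))&(s>150)
yel=(h>22)&(h<34)&(s>190)
print("blueh",rect(c,win(blue|((s<60)&(v<150)),195,300,280,380),.038))
print("blackh",rect(c,win((v<75),380,275,465,335),.038), rect(c,win((s<110)&(v<200),380,275,465,335),.038))
print("spud",rect(c,win(red,295,200,335,285),.010))
print("batt",rect(c,win((s<70)|((h<14)&(s>170)),360,212,392,268),.012))
print("cup disc",rect(c,win(blue,410,215,450,255),.008))
print("bin",rect(c,win(yel,465,195,580,320),.03))
print("tray",rect(c,win((s<75),60,255,165,390),.03))
print("stand",rect(c,win((s<60)&(v>110),305,290,365,360),.05))
for n,u,v in[("jar",274,188),("tape",332,189),("cupstem",428,229)]:print(n,world(c,u,v,{"jar":.075,"tape":.024,"cupstem":.05}[n]))
im=c["frame"][:,:,::-1]
a=cv2.resize(im[285:385,190:370],(800,444),interpolation=cv2.INTER_CUBIC)
cv2.imwrite("pics/a.png",a)
E
```

```text
blueh (array([437.7, 188. ]), 139.5, 63.7, -64.5)
blackh (array([ 457.1, -198.2]), 138.5, 63.6, 66.6) (array([ 457.4, -202.6]), 182.8, 124.5, 81.4)
spud (array([6.303e+02, 3.000e-01]), 146.5, 15.9, 5.2)
batt (array([ 615.2, -131.6]), 91.4, 42.2, -9.6)
cup disc (array([ 610.5, -250.5]), 54.1, 52.9, 81.4)
bin (array([ 530.4, -431. ]), 220.9, 163.2, 1.4)
tray (array([514.7, 448.9]), 221.7, 162.7, 2.5)
stand (array([439.2, -10.2]), 95.9, 76.1, 5.5)
jar [0.74676457 0.07307173 0.075     ]
tape [ 0.74255483 -0.05320227  0.024     ]
cupstem [ 0.61389095 -0.24249025  0.05      ]
```

View pics/a.png

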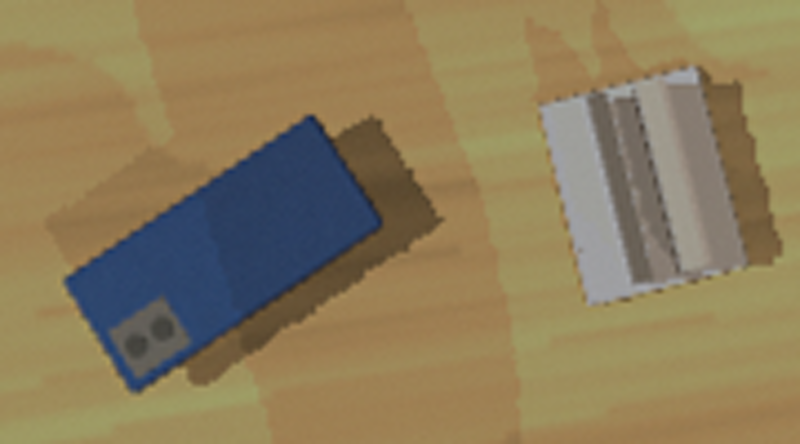

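Request:
{"name": "move_arm", "arguments": {"deltas": "0 0 0 2.68 -0.945 0 1;0 0 0 2.68 -0.945 0 1;0 0 0 2.68 -0.945 0 1;0 0 0 2.68 -0.945 0 1;0 0 0 2.68 -0.945 0 1;0 0 0 2.68 -0.945 0 1;0 0 0 2.68 -0.945 0 1;0 0 0 2.68 -0.945 0 1;0 0 0 2.68 -0.945 0 1;0 0 0 2.68 -0.945 0 1", "force": 40}}

```text
time: 0.98
eef_pos: [0.3753, -0.4019, 0.2449]
orientation: [-0.0, 0.993, 0.12, -0.0]
contact_force: [-0.3, -0.6, -0.4]
finger_gap: 0.085
gripper_force: 0.0
```

Request:
{"name": "move_arm", "arguments": {"deltas": "0 0 0 2.68 -0.945 0 1;0 0 0 2.68 -0.945 0 1;0 0 0 2.68 -0.945 0 1;0 0 0 2.68 -0.945 0 1;0 0 0 2.68 -0.945 0 1;0 0 0 2.68 -0.945 0 1;0 0 0 2.68 -0.945 0 1;0 0 0 2.68 -0.945 0 1;0 0 0 2.68 -0.945 0 1;0 0 0 2.68 -0.945 0 1"}}

```text
time: 1.82
eef_pos: [0.6132, -0.2466, 0.2447]
orientation: [-0.0, 0.993, 0.12, -0.0]
contact_force: [0.2, -0.7, 0.4]
finger_gap: 0.0853
gripper_force: 0.0
```

Request:
{"name": "move_arm", "arguments": {"deltas": "0 0 0 0 0 3 1;0 0 0 0 0 3 1;0 0 0 0 0 3 1;0 0 0 0 0 3 1;0 0 0 0 0 0 1;0 0 0 0 0 0 1"}}

```text
time: 2.32
eef_pos: [0.6105, -0.2466, 0.1226]
orientation: [-0.002, 0.993, 0.12, -0.003]
contact_force: [-0.3, -0.4, 0.5]
finger_gap: 0.0854
gripper_force: 0.0
```

Request:
{"name": "move_arm", "arguments": {"deltas": "0 0 0 0 0 2.8 1;0 0 0 0 0 2.8 1;0 0 0 0 0 2.8 1;0 0 0 0 0 0 -1;0 0 0 0 0 0 -1;0 0 0 0 0 0 -1;0 0 0 0 0 0 -1;0 0 0 0 0 0 -1;0 0 0 0 0 0 -1;0 0 0 0 0 0 -1"}}

```text
time: 3.15
eef_pos: [0.6144, -0.2489, 0.0445]
orientation: [0.002, 0.993, 0.12, 0.002]
contact_force: [0.2, 0.1, 6.6]
finger_gap: 0.0207
gripper_force: 39.7
```

Request:
{"name": "move_arm", "arguments": {"deltas": "0 0 0 0 0 0 -1;0 0 0 0 0 -3 -1;0 0 0 0 0 -3 -1;0 0 0 0 0 -3 -1;0 0 0 0 0 -3 -1;0 0 0 0 0 -2 -1;0 0 0 0 0 0 -1"}}

```text
time: 3.73
eef_pos: [0.6158, -0.2495, 0.189]
orientation: [0.004, 0.993, 0.12, 0.005]
contact_force: [-0.1, -0.4, -0.7]
finger_gap: 0.0207
gripper_force: 39.5
```

```bash
cat >> h.py <<'E'
def log():
    o=sensors.get_obs()
    with open("log.txt","a") as f:f.write(" ".join(map(str,list(o["q"])+list(o["eef_pos"])+list(o["orientation"])))+"\n")
    return o
def to(x,y,psi):
    "psi: tool-x yaw deg now; gives tool dx,dy cm"
    o=sensors.get_obs();w=o["orientation"];d=np.array([x,y])-o["eef_pos"][:2]
    yaw=np.degrees(2*np.arctan2(w[2],w[1]));a=np.radians(yaw)
    e=((psi-yaw+90)%180)-90
    print("yaw",yaw.round(2),"az",(-e).round(2),"dx,dy before turn",100*(d@[np.cos(a),np.sin(a)]),100*(d@[np.sin(a),-np.cos(a)]),"z",o["eef_pos"][2])
E
python3 -c "
from h import *
print(log());to(.515,.485,2.5)"
```

```text
{'time': 3.7333, 'q': array([-5.15076061e-01,  4.30366275e-01,  1.36988754e+00,  6.73421653e-05,
        1.32847833e+00,  8.15785676e-01]), 'joint_vel': array([ 0.00067888,  0.04726632,  0.05473826, -0.00150685, -0.04854313,
       -0.00017564]), 'tau': array([ 7.51077477e-02, -4.35480881e+01, -2.54088271e+01, -8.92867305e-03,
        5.02470788e-01,  2.47527041e-04]), 'eef_pos': array([ 0.61580822, -0.24949924,  0.1889676 ]), 'orientation': array([0.00378812, 0.99279297, 0.11966945, 0.00519604]), 'contact_force': array([-0.0507401 , -0.43934321, -0.70823069]), 'moment': array([-0.04243466, -0.03272689,  0.01741239]), 'gripper_force': 39.493304629577324, 'finger_gap': 0.02068503158577531}
yaw 13.75 az 11.25 dx,dy before turn 7.6613707956549675 -73.74156047950768 z 0.18896760317357672
```

Request:
{"name": "move_arm", "arguments": {"deltas": "0 0 0 0.3 -2.95 0 -1;0 0 0 0.3 -2.95 0 -1;0 0 0 0.3 -2.95 0 -1;0 0 0 0.3 -2.95 0 -1;0 0 0 0.3 -2.95 0 -1;0 0 0 0.3 -2.95 0 -1;0 0 0 0.3 -2.95 0 -1;0 0 0 0.3 -2.95 0 -1;0 0 0 0.3 -2.95 0 -1;0 0 0 0.3 -2.95 0 -1"}}

```text
time: 4.57
eef_pos: [0.5703, 0.0475, 0.1803]
orientation: [-0.0, 0.993, 0.12, -0.001]
contact_force: [0.9, 0.0, -0.5]
finger_gap: 0.0209
gripper_force: 39.5
```

Request:
{"name": "move_arm", "arguments": {"deltas": "0 0 0 0.3 -2.95 0 -1;0 0 0 0.3 -2.95 0 -1;0 0 0 0.3 -2.95 0 -1;0 0 0 0.3 -2.95 0 -1;0 0 0 0.3 -2.95 0 -1;0 0 0 0.3 -2.95 0 -1;0 0 0 0.3 -2.95 0 -1;0 0 0 0.3 -2.95 0 -1;0 0 0 0.3 -2.95 0 -1;0 0 0 0.3 -2.95 0 -1"}}

```text
time: 5.4
eef_pos: [0.5294, 0.3409, 0.1802]
orientation: [0.0, 0.993, 0.12, -0.001]
contact_force: [0.8, 0.7, -0.2]
finger_gap: 0.0205
gripper_force: 39.5
```

Request:
{"name": "move_arm", "arguments": {"deltas": "0 0 0 0.3 -2.95 0 -1;0 0 0 0.3 -2.95 0 -1;0 0 0 0.3 -2.95 0 -1;0 0 0 0.3 -2.95 0 -1;0 0 0 0.3 -2.95 0 -1;0 0 0 0 0 0 -1;0 0 0 0 0 0 -1"}}

```text
time: 5.98
eef_pos: [0.5087, 0.4876, 0.1798]
orientation: [0.001, 0.993, 0.121, -0.001]
contact_force: [0.6, -0.1, -0.4]
finger_gap: 0.0208
gripper_force: 39.5
```

```bash
python3 -c "
from h import *
log();to(.515,.485,2.5)"
```

```text
yaw 13.9 az 11.4 dx,dy before turn 0.5509199502017108 0.4064860243384295 z 0.17979698053291185
```

Request:
{"name": "move_arm", "arguments": {"deltas": "0 0 0 0.2 0.2 2.5 -1;0 0 0 0.2 0.2 2.5 -1;0 0 0 0.1 0 2.5 -1;0 0 0 0 0 2.5 -1;0 0 0 0 0 2.5 -1;0 0 0 0 0 0 -1;0 0 0 0 0 0 0;0 0 0 0 0 0 0;0 0 0 0 0 0 0;0 0 0 0 0 0 0"}}

```text
time: 6.82
eef_pos: [0.5172, 0.4846, 0.0589]
orientation: [-0.001, 0.993, 0.119, 0.002]
contact_force: [-0.8, -0.1, 0.3]
finger_gap: 0.0426
gripper_force: 0.0
```

Request:
{"name": "move_arm", "arguments": {"deltas": "0 0 0 0 0 -2.5 0;0 0 0 0 0 -3 0;0 0 0 0 0 -3 0;0 0 0 0 0 -3 1;0 0 0 0 0 -3 1;0 0 0 0 0 0 1"}}

```text
time: 7.32
eef_pos: [0.5198, 0.4869, 0.2126]
orientation: [-0.004, 0.993, 0.12, 0.008]
contact_force: [1.4, 0.5, 1.6]
finger_gap: 0.077
gripper_force: 0.0
```

```bash
python3 -c "
from h import *
log();to(.628,.0,5.2)
c=cam('top');H=hsv(c);h,s,v=[H[...,i].astype(int) for i in range(3)]
blue=(h>95)&(h<130)&(s>110);red=((h<6)|(h>172))&(s>150)
print('spud',rect(c,win(red,280,195,350,300),.010))
print('batt',rect(c,win((s<70)|((h<14)&(s>170)),350,205,405,275),.012))
print('cup',rect(c,win(blue,70,260,160,385),.03))
"
```

```text
yaw 13.75 az 8.55 dx,dy before turn -1.064119105489749 49.86843520905732 z 0.21257775707747512
spud (array([6.303e+02, 1.000e-01]), 146.5, 15.9, 5.4)
batt (array([ 615. , -131.6]), 91.7, 42.2, -9.6)
cup (array([507.9, 469.9]), 55.7, 54.4, -75.1)
```

Request:
{"name": "move_arm", "arguments": {"deltas": "0 0 4.3 0 0 0 1;0 0 4.3 0 0 0 1;0 0 0 0.33 2.47 0 1;0 0 0 0.33 2.47 0 1;0 0 0 0.33 2.47 0 1;0 0 0 0.33 2.47 0 1;0 0 0 0.33 2.47 0 1;0 0 0 0.33 2.47 0 1;0 0 0 0.33 2.47 0 1;0 0 0 0.33 2.47 0 1"}}

```text
time: 8.2
eef_pos: [0.5594, 0.2881, 0.2007]
orientation: [0.0, 0.999, 0.045, -0.0]
contact_force: [0.6, -0.3, 0.1]
finger_gap: 0.0849
gripper_force: 0.0
```

Request:
{"name": "move_arm", "arguments": {"deltas": "0 0 0 0.33 2.47 0 1;0 0 0 0.33 2.47 0 1;0 0 0 0.33 2.47 0 1;0 0 0 0.33 2.47 0 1;0 0 0 0.33 2.47 0 1;0 0 0 0.33 2.47 0 1;0 0 0 0.33 2.47 0 1;0 0 0 0.33 2.47 0 1;0 0 0 0.33 2.47 0 1;0 0 0 0.33 2.47 0 1"}}

```text
time: 9.03
eef_pos: [0.6144, 0.0452, 0.2008]
orientation: [-0.0, 0.999, 0.045, -0.0]
contact_force: [-0.2, 0.4, -0.3]
finger_gap: 0.0856
gripper_force: 0.0
```

Request:
{"name": "move_arm", "arguments": {"deltas": "0 0 0 0.33 2.47 0 1;0 0 0 0.33 2.47 0 1;0 0 0 0 0 3 1;0 0 0 0 0 3 1;0 0 0 0 0 3 1;0 0 0 0 0 3 1;0 0 0 0 0 0 1;0 0 0 0 0 0 1"}}

```text
time: 9.7
eef_pos: [0.6235, -0.0019, 0.0789]
orientation: [-0.001, 0.999, 0.045, -0.003]
contact_force: [0.9, 0.2, 0.8]
finger_gap: 0.0853
gripper_force: 0.0
```

```bash
python3 -c "
from h import *
log();to(.628,.0,5.3)"
```

```text
yaw 5.14 az -0.16 dx,dy before turn 0.4685590789314063 -0.15052474915888492 z 0.07891214270281462
```

Request:
{"name": "move_arm", "arguments": {"deltas": "0 0 0 0.4 -0.15 2.5 1;0 0 0 0 0 2.5 1;0 0 0 0 0 1.3 1;0 0 0 0 0 0 -1;0 0 0 0 0 0 -1;0 0 0 0 0 0 -1;0 0 0 0 0 0 -1;0 0 0 0 0 0 -1;0 0 0 0 0 0 -1;0 0 0 0 0 0 -1"}}

```text
time: 10.53
eef_pos: [0.6309, -0.0006, 0.0199]
orientation: [0.0, 0.999, 0.045, 0.001]
contact_force: [-0.0, -0.1, 5.0]
finger_gap: 0.0126
gripper_force: 39.4
```

Request:
{"name": "move_arm", "arguments": {"deltas": "0 0 0 0 0 0 -1;0 0 0 0 0 0 -1;0 0 0 0 0 -3 -1;0 0 0 0 0 -3 -1;0 0 0 0 0 -3 -1;0 0 0 0 0 -3 -1;0 0 0 0 0 0 -1;0 0 0 0 0 0 -1"}}

```text
time: 11.2
eef_pos: [0.6315, -0.0007, 0.1411]
orientation: [0.001, 0.999, 0.045, 0.003]
contact_force: [0.6, -0.3, 0.0]
finger_gap: 0.0119
gripper_force: 39.1
```

```bash
python3 -c "
from h import *
log();to(.515,.421,2.5)"
```

```text
yaw 5.14 az 2.64 dx,dy before turn -7.821658897194022 -43.03992621643825 z 0.1411405897325634
```

Request:
{"name": "move_arm", "arguments": {"deltas": "0 0 0 -0.43 -2.39 0 -1;0 0 0 -0.43 -2.39 0 -1;0 0 0 -0.43 -2.39 0 -1;0 0 0 -0.43 -2.39 0 -1;0 0 0 -0.43 -2.39 0 -1;0 0 0 -0.43 -2.39 0 -1;0 0 0 -0.43 -2.39 0 -1;0 0 0 -0.43 -2.39 0 -1;0 0 0 -0.43 -2.39 0 -1;0 0 0 -0.43 -2.39 0 -1"}}

```text
time: 12.03
eef_pos: [0.5633, 0.2344, 0.1357]
orientation: [0.0, 0.999, 0.045, -0.002]
contact_force: [0.6, 0.4, 0.4]
finger_gap: 0.0123
gripper_force: 39.1
```

Request:
{"name": "move_arm", "arguments": {"deltas": "0 0 0 -0.43 -2.39 0 -1;0 0 0 -0.43 -2.39 0 -1;0 0 0 -0.43 -2.39 0 -1;0 0 0 -0.43 -2.39 0 -1;0 0 0 -0.43 -2.39 0 -1;0 0 0 -0.43 -2.39 0 -1;0 0 0 -0.43 -2.39 0 -1;0 0 0 -0.43 -2.39 0 -1;0 0 2.6 0 0 0 -1;0 0 0 0 0 0 -1"}}

```text
time: 12.87
eef_pos: [0.5119, 0.4217, 0.1355]
orientation: [0.001, 1.0, 0.023, -0.002]
contact_force: [0.0, -1.1, -0.0]
finger_gap: 0.0123
gripper_force: 39.2
```

```bash
python3 -c "
from h import *
log();to(.515,.421,2.5)
c=cam('top');H=hsv(c);h,s,v=[H[...,i].astype(int) for i in range(3)]
print('batt',rect(c,win((s<70)|((h<14)&(s>170)),350,205,405,275),.012))
"
```

```text
yaw 2.64 az 0.14 dx,dy before turn 0.30811586398635127 0.08556300420081696 z 0.1354955118271048
batt (array([ 615.1, -131.7]), 91.7, 42.3, -9.6)
```

Request:
{"name": "move_arm", "arguments": {"deltas": "0 0 0 0.3 0.1 2.7 -1;0 0 0 0 0 2.7 -1;0 0 0 0 0 2.7 -1;0 0 0 0 0 2.7 -1;0 0 0 0 0 0 -1;0 0 0 0 0 0 -0.2;0 0 0 0 0 0 -0.2;0 0 0 0 0 0 -0.2;0 0 0 0 0 -2 -0.2;0 0 0 0 0 -3 -0.2"}}

```text
time: 13.75
eef_pos: [0.515, 0.4188, 0.0786]
orientation: [0.002, 1.0, 0.022, -0.003]
contact_force: [0.6, -0.6, 0.3]
finger_gap: 0.0341
gripper_force: 0.0
```

Request:
{"name": "move_arm", "arguments": {"deltas": "0 0 0 0 0 -3 0;0 0 0 0 0 -3 1;0 0 6.1 0 0 -3 1;0 0 6.1 0 0 -2 1;0 0 0 0.95 2.64 0 1;0 0 0 0.95 2.64 0 1;0 0 0 0.95 2.64 0 1;0 0 0 0.95 2.64 0 1;0 0 0 0.95 2.64 0 1;0 0 0 0.95 2.64 0 1"}}

```text
time: 14.58
eef_pos: [0.5473, 0.2535, 0.1926]
orientation: [-0.001, 0.996, -0.084, 0.002]
contact_force: [-0.1, 0.4, -0.3]
finger_gap: 0.0855
gripper_force: 0.0
```

Request:
{"name": "move_arm", "arguments": {"deltas": "0 0 0 0.95 2.64 0 1;0 0 0 0.95 2.64 0 1;0 0 0 0.95 2.64 0 1;0 0 0 0.95 2.64 0 1;0 0 0 0.95 2.64 0 1;0 0 0 0.95 2.64 0 1;0 0 0 0.95 2.64 0 1;0 0 0 0.95 2.64 0 1;0 0 0 0.95 2.64 0 1;0 0 0 0.95 2.64 0 1"}}

```text
time: 15.42
eef_pos: [0.5967, -0.0231, 0.1926]
orientation: [0.0, 0.996, -0.084, 0.002]
contact_force: [0.6, 0.0, -0.5]
finger_gap: 0.085
gripper_force: 0.0
```

Request:
{"name": "move_arm", "arguments": {"deltas": "0 0 0 0.95 2.64 0 1;0 0 0 0.95 2.64 0 1;0 0 0 0.95 2.64 0 1;0 0 0 0.95 2.64 0 1;0 0 0 0 0 3 1;0 0 0 0 0 3 1;0 0 0 0 0 3 1;0 0 0 0 0 0 1;0 0 0 0 0 0 1"}}

```text
time: 16.17
eef_pos: [0.6146, -0.1318, 0.0999]
orientation: [-0.0, 0.996, -0.084, -0.001]
contact_force: [0.3, -1.2, -0.2]
finger_gap: 0.0853
gripper_force: 0.0
```

```bash
python3 -c "
from h import *
log();to(.615,-.1317,-9.6)
c=cam('top');save(c,'t1.png')"
```

```text
yaw -9.66 az -0.06 dx,dy before turn 0.03420582837045773 -0.014160068649934413 z 0.09985235421448958
```

View pics/t1.png

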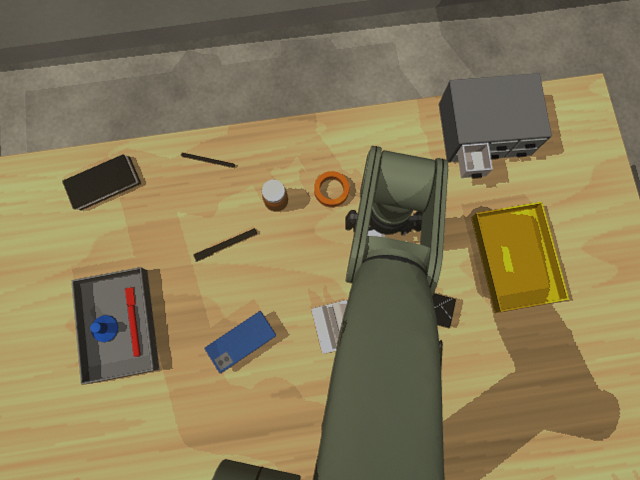

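Cup (103,328) and spudger (133,321) lie in the grey tray, and the gripper is above the battery.

Request:
{"name": "move_arm", "arguments": {"deltas": "0 0 0 0 0 2.8 1;0 0 0 0 0 2.8 1;0 0 0 0 0 2.6 1;0 0 0 0 0 0 -1;0 0 0 0 0 0 -1;0 0 0 0 0 0 -1;0 0 0 0 0 0 -1;0 0 0 0 0 0 -1;0 0 0 0 0 0 -1;0 0 0 0 0 0 -1"}}

```text
time: 17.05
eef_pos: [0.6189, -0.133, 0.0224]
orientation: [0.001, 0.996, -0.084, 0.003]
contact_force: [-1.2, 1.3, 6.2]
finger_gap: 0.0398
gripper_force: 39.8
```

Request:
{"name": "move_arm", "arguments": {"deltas": "0 0 0 0 0 -3 -1;0 0 0 0 0 -3 -1;0 0 0 0 0 -3 -1;0 0 0 0 0 -3 -1;0 0 0 0 0 -1 -1;0 0 0 -0.28 2.58 0 -1;0 0 0 -0.28 2.58 0 -1;0 0 0 -0.28 2.58 0 -1;0 0 0 -0.28 2.58 0 -1;0 0 0 -0.28 2.58 0 -1"}}

```text
time: 17.88
eef_pos: [0.5798, -0.2578, 0.1483]
orientation: [0.0, 0.996, -0.084, 0.0]
contact_force: [0.5, 0.4, -0.6]
finger_gap: 0.0395
gripper_force: 40.3
```

Request:
{"name": "move_arm", "arguments": {"deltas": "0 0 0 -0.28 2.58 0 -1;0 0 0 -0.28 2.58 0 -1;0 0 0 -0.28 2.58 0 -1;0 0 0 -0.28 2.58 0 -1;0 0 0 -0.28 2.58 0 -1;0 0 0 -0.28 2.58 0 -1;0 0 0 -0.28 2.58 0 -1;0 0 0 0 0 0 -1;0 0 0 0 0 0 -1"}}

```text
time: 18.63
eef_pos: [0.5299, -0.433, 0.148]
orientation: [-0.0, 0.996, -0.086, 0.0]
contact_force: [0.4, 0.4, -0.7]
finger_gap: 0.0394
gripper_force: 40.4
```

```bash
python3 -c "
from h import *
log();to(.53,-.431,-9.6)"
```

```text
yaw -9.82 az -0.22 dx,dy before turn -0.022284865639441594 -0.20237244350315886 z 0.1479617711955047
```

Request:
{"name": "move_arm", "arguments": {"deltas": "0 0 0 0 0 2.9 -1;0 0 0 0 0 2.9 -1;0 0 0 0 0 2.9 -1;0 0 0 0 0 2.9 -1;0 0 0 0 0 0 -1;0 0 0 0 0 0 0.3;0 0 0 0 0 0 0.3;0 0 0 0 0 0 0.3;0 0 0 0 0 -2 0.3;0 0 0 0 0 -3 0.3"}}

```text
time: 19.47
eef_pos: [0.5294, -0.43, 0.0811]
orientation: [-0.002, 0.996, -0.084, -0.002]
contact_force: [-0.5, 0.3, 0.3]
finger_gap: 0.0559
gripper_force: 0.0
```

Request:
{"name": "move_arm", "arguments": {"deltas": "0 0 0 0 0 -3 0.5;0 0 0 0 0 -3 1;0 0 0 0 0 -3 1;0 0 0 0 0 -3 1;0 0 0 0 0 0 1;0 0 0 0 0 0 1"}}

```text
time: 19.97
eef_pos: [0.5328, -0.4336, 0.209]
orientation: [0.004, 0.996, -0.084, 0.004]
contact_force: [-1.0, 0.6, -1.0]
finger_gap: 0.0852
gripper_force: 0.0
```

```bash
python3 -c "
from h import *
np.set_printoptions(precision=4,suppress=True)
log()
print(np.loadtxt('log.txt'))
c=cam('top');save(c,'t2.png',(300,275,480,365),4)
H=hsv(c);h,s,v=[H[...,i].astype(int) for i in range(3)]
print('blackh',rect(c,win((v<75),380,275,465,335),.038));
print('batt',rect(c,win((s<70),480,205,570,310),.012))
s_=cam('scene');save(s_,'s2.png',(200,180,480,300),2.8)"
```

```text
[[-0.5151  0.4304  1.3699  0.0001  1.3285  0.8158  0.6158 -0.2495  0.189
   0.0038  0.9928  0.1197  0.0052]
 [ 0.6418  0.5296  1.2456 -0.0003  1.3683  1.97    0.5087  0.4876  0.1798
   0.0006  0.9926  0.121  -0.0008]
 [ 0.6315  0.5073  1.2097 -0.0001  1.4068  1.9622  0.5198  0.4869  0.2126
  -0.0043  0.9928  0.1197  0.0078]
 [-0.1418  0.4849  1.5416 -0.      1.1211  1.3393  0.6235 -0.0019  0.0789
  -0.0005  0.999   0.0449 -0.0029]
 [-0.138   0.4172  1.4941 -0.      1.2246  1.3431  0.6315 -0.0007  0.1411
   0.0005  0.999   0.0449  0.0028]
 [ 0.5588  0.4906  1.4003 -0.0001  1.2552  2.0835  0.5119  0.4217  0.1355
   0.0012  0.9997  0.0231 -0.0019]
 [-0.3488  0.4655  1.52   -0.      1.159   1.3906  0.6146 -0.1318  0.0999
  -0.0004  0.9964 -0.0842 -0.0014]
 [-0.8116  0.5165  1.3341  0.0003  1.2911  0.9305  0.5299 -0.433   0.148
  -0.0001  0.9963 -0.0855  0.    ]
 [-0.809   0.461   1.284   0.0001  1.3855  0.9302  0.5328 -0.4336  0.209
   0.0036  0.9964 -0.0841  0.0042]]
blackh (array([ 457.1, -198.2]), 138.5, 63.6, 66.6)
batt (array([ 520.3, -501.2]), 234.9, 93.5, -14.4)
```

View pics/t2.png

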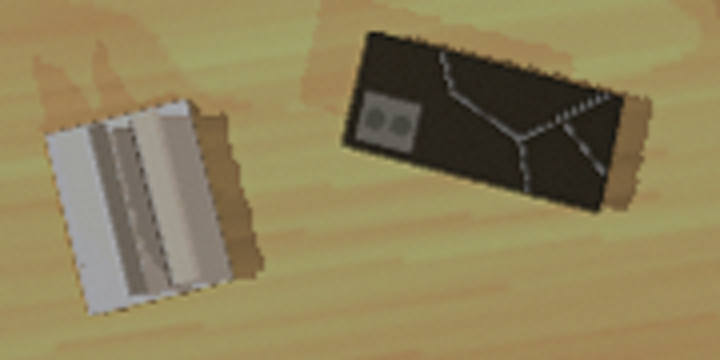

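View pics/s2.png

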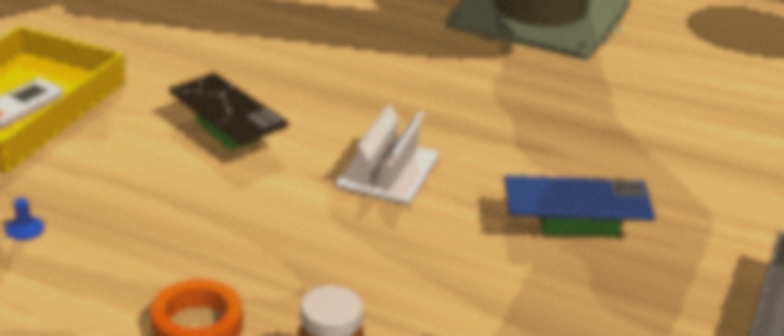

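Request:
{"name": "move_arm", "arguments": {"deltas": "0 0 0 0 0 -3 1;0 0 0 0 0 -3 1;7 0 0 0 0 0 1;7 0 0 0 0 0 1;7 0 0 0 0 0 1;7 0 0 0 0 0 1;0 0 0 0 0 0 1;0 0 0 0 0 0 1"}}

```text
time: 20.73
eef_pos: [0.5293, -0.4322, 0.2581]
orientation: [-0.243, 0.966, -0.083, 0.018]
contact_force: [0.6, 0.2, 0.2]
finger_gap: 0.0856
gripper_force: 0.0
```

```bash
python3 -c "from h import *;print(log()['q'])"
```

```text
[-0.95996838  0.62801076  1.00806924  0.35010825  1.85438457  0.82219595]
```

Request:
{"name": "move_arm", "arguments": {"deltas": "-7 0 0 0 0 0 1;-7 0 0 0 0 0 1;-7 0 0 0 0 0 1;-7 0 0 0 0 0 1;-7 0 0 0 0 0 1;-7 0 0 0 0 0 1;-7 0 0 0 0 0 1;-7 0 0 0 0 0 1;0 0 0 0 0 0 1;0 0 0 0 0 0 1"}}

```text
time: 21.57
eef_pos: [0.5315, -0.4283, 0.2622]
orientation: [0.24, 0.967, -0.079, -0.02]
contact_force: [-0.3, -0.1, 0.4]
finger_gap: 0.0853
gripper_force: 0.0
```

```bash
cat > kin.py <<'E'
import numpy as np
from scipy.spatial.transform import Rotation as R
from scipy.optimize import least_squares
# params: h,a1,L2,e3(elbow offset),L3,d(lateral before J4),d5(lateral after J4... before J5), d6 lateral after J5, Lt, ax (offset J5-J6)
def fk(q,p):
    h,a1,L2,e3,L3,d,d5,d6,Lt,ax=p
    Rz=lambda a:R.from_euler('z',a);Ry=lambda a:R.from_euler('y',a)
    T=Rz(q[0]);P=np.array([0,0,h])+T.apply([a1,d,0])
    T=T*Ry(q[1]);P=P+T.apply([0,0,L2])
    T=T*Ry(q[2]);P=P+T.apply([e3,0,L3])
    T=T*Rz(q[3]);P=P+T.apply([0,d5,0])
    T=T*Ry(q[4]);P=P+T.apply([ax,d6,0])
    T=T*Rz(q[5]);P=P+T.apply([0,0,Lt])
    return P,T
def resid(p,D,C):
    r=[]
    for row in D:
        P,T=fk(row[:6],p);Tm=R.from_quat(row[[11,12,13,10]] if 0 else np.r_[row[10:13],row[9]])
        r+=list(P-row[6:9])+list(((T*C).inv()*Tm).as_rotvec())
    return np.array(r)
E
python3 - <<'E'
from h import *;from kin import *
np.set_printoptions(precision=4,suppress=True)
print(log()['q'])
D=np.loadtxt('log.txt')
for row in (D[0],D[-1],D[-2]):
    P,T=fk(row[:6],[.3,0,.4,0,.4,.09,0,0,.2,0]);Tm=R.from_quat(np.r_[row[10:13],row[9]]);print((T.inv()*Tm).as_rotvec())
C=(T.inv()*Tm);C=R.from_euler('z',np.round(C.as_euler('zyx')[0]/(np.pi/2))*np.pi/2)
s=least_squares(lambda p:np.r_[resid(p,D,C),1e-3*(np.array(p)-[.3,0,.4,0,.4,.05,.05,0,.2,0])],[.3,0,.4,0,.4,.05,.05,0,.2,0])
print(s.x,abs(resid(s.x,D,C).reshape(-1,6)).max(0))
E
```

```text
[-0.6187  0.3261  1.43   -0.4681  1.1979  1.2469]
[-0.      0.      1.5708]
[-0.      0.      1.5708]
[ 0.     -0.      1.5708]
[ 0.2827  0.      0.455   0.0941  0.4996  0.0862  0.025  -0.025   0.302
 -0.    ] [0. 0. 0. 0. 0. 0.]
```

```bash
cat >> kin.py <<'E'
h_,a1_,L2_,e3_,L3_,d_,Lt_=.2827,0,.455,.0941,.4996,.0862,.302
D_=None
lo=np.array([-2.73,-.86,.23,-1.11,.08,-2.82]);hi=np.array([2.73,2.22,2.46,4.25,2.63,2.82])
C90=R.from_euler('z',np.pi/2)
def ik(P,T):
    "P tcp, T Rotation; returns q or None"
    w=np.array(P)-Lt_*T.as_matrix()[:,2];r2=w[0]**2+w[1]**2-d_**2
    if r2<0:return None
    r=np.sqrt(r2);q1=np.arctan2(w[1],w[0])-np.arctan2(d_,r)
    z=w[2]-h_;r-=a1_;L=np.hypot(L3_,e3_);g=np.arctan2(e3_,L3_)
    c=(r*r+z*z-L2_**2-L*L)/(2*L2_*L)
    if abs(c)>1:return None
    b=np.arccos(c);q2=np.arctan2(r,z)-np.arctan2(L*np.sin(b),L2_+L*np.cos(b));q3=b-g
    M=((R.from_euler('z',q1)*R.from_euler('y',q2+q3)).inv()*T*C90.inv()).as_matrix()
    q5=np.arccos(np.clip(M[2,2],-1,1));q4=np.arctan2(M[1,2],M[0,2]);q6=np.arctan2(M[2,1],-M[2,0])
    if q4<-1.11-.2:q4+=2*np.pi
    return np.array([q1,q2,q3,q4,q5,q6])
def marg(q): return -1 if q is None else min((q-lo).min(),(hi-q).min())
E
python3 - <<'E'
from h import *;from kin import *
np.set_printoptions(precision=3,suppress=True)
D=np.loadtxt('log.txt')
print(max(abs(ik(r[6:9],R.from_quat(np.r_[r[10:13],r[9]]))-r[:6]).max() for r in D))
c=cam("top");H=hsv(c);s,v=H[...,1].astype(int),H[...,2].astype(int)
S=rect(c,win((s<60)&(v>110),305,290,365,360),.008);print(S)
# dark wall/slot edges in t2 crop (scale4, off 300,275) slot floor edges
for p in[(112,125),(133,118),(150,295),(170,288)]:print(p,world(c,300+p[0]/4,275+p[1]/4,.055))
sx,sy=S[0]/1000;a=np.radians(S[3])
ex=np.array([np.cos(a),np.sin(a),0]);ey=np.array([-ex[1],ex[0],0]);ez=np.array([0,0,1.])
rests={'blue':(.438,.188,-64.5),'black':(.457,-.198,66.6)}
def tool(z,y):
    y=np.array(y);return R.from_matrix(np.c_[np.cross(y,z),y,z])
for side in(1,-1):      # tool horizontal direction = side*ey
  for tau in(0,15,30,45):
    t=np.radians(tau);z=side*ey*np.cos(t)-ez*np.sin(t)
    for ys in(1,-1):
      print("stand side",side,tau,ys,[ (round(marg(ik(np.array([sx,sy,zz])+.005*z,tool(z,ys*ex))),2)) for zz in(.09,.17,.25)],ik(np.array([sx,sy,.17]),tool(z,ys*ex)))
for k,(x,y,yaw) in rests.items():
  l=np.array([np.cos(np.radians(yaw)),np.sin(np.radians(yaw)),0]);wd=np.cross(ez,l)
  for tau in(-45,-30,-15,0,15,30,45):
    t=np.radians(tau);z=-ez*np.cos(t)+l*np.sin(t)
    print(k,tau,[(ys,[round(marg(ik(np.array([x,y,zz]),tool(z,ys*wd))),2) for zz in(.034,.15)]) for ys in(1,-1)])
E
```

```text
6.661338147750939e-16
(array([441.2, -12. ]), 99.4, 79.6, 5.8)
(112, 125) [ 0.481 -0.004  0.055]
(133, 118) [ 0.483 -0.015  0.055]
(150, 295) [ 0.393 -0.01   0.055]
(170, 288) [ 0.395 -0.021  0.055]
stand side 1 0 1 [np.float64(0.64), np.float64(0.57), np.float64(0.49)] [-0.738  0.755  1.692  0.863  2.067 -1.063]
stand side 1 0 -1 [np.float64(0.64), np.float64(0.57), np.float64(0.49)] [-0.738  0.755  1.692  0.863  2.067  2.079]
stand side 1 15 1 [np.float64(0.75), np.float64(0.72), np.float64(0.62)] [-0.726  0.593  1.735  0.769  1.916 -1.021]
stand side 1 15 -1 [np.float64(0.75), np.float64(0.7), np.float64(0.59)] [-0.726  0.593  1.735  0.769  1.916  2.121]
stand side 1 30 1 [np.float64(0.67), np.float64(0.67), np.float64(0.7)] [-0.687  0.432  1.781  0.671  1.764 -0.958]
stand side 1 30 -1 [np.float64(0.67), np.float64(0.64), np.float64(0.53)] [-0.687  0.432  1.781  0.671  1.764  2.183]
stand side 1 45 1 [np.float64(0.6), np.float64(0.63), np.float64(0.68)] [-0.62   0.28   1.827  0.56   1.61  -0.869]
stand side 1 45 -1 [np.float64(0.6), np.float64(0.55), np.float64(0.46)] [-0.62   0.
[... 1648 characters left out ...]
.float64(0.24)])]
black -45 [(1, [np.float64(0.28), np.float64(0.24)]), (-1, [np.float64(0.28), np.float64(0.33)])]
black -30 [(1, [np.float64(0.18), np.float64(0.03)]), (-1, [np.float64(0.49), np.float64(0.55)])]
black -15 [(1, [np.float64(-0.14), np.float64(-0.22)]), (-1, [np.float64(0.59), np.float64(0.64)])]
black 0 [(1, [np.float64(-0.15), np.float64(-0.15)]), (-1, [np.float64(0.57), np.float64(0.64)])]
black 15 [(1, [np.float64(0.18), np.float64(0.1)]), (-1, [np.float64(0.59), np.float64(0.64)])]
black 30 [(1, [np.float64(0.42), np.float64(0.3)]), (-1, [np.float64(0.62), np.float64(0.66)])]
black 45 [(1, [np.float64(0.58), np.float64(0.45)]), (-1, [np.float64(0.68), np.float64(0.69)])]
```

```bash
cat > plan.py <<'E'
from kin import *
ez=np.array([0,0,1.]);S=np.array([.4405,-.012]);a=np.radians(5.8)
ex=np.array([np.cos(a),np.sin(a),0]);ey=np.array([-ex[1],ex[0],0])
rests={'blue':(.438,.188,-64.5),'black':(.457,-.198,66.6)}
def tool(z,y):
    y=np.array(y);return R.from_matrix(np.c_[np.cross(y,z),y,z])
def ld(k):
    yaw=np.radians(rests[k][2]);l=np.array([np.cos(yaw),np.sin(yaw),0]);return l,np.cross(ez,l)
def T_pick(k,sg,ys,t):
    l,w=ld(k);return tool(-ez*np.cos(t)-sg*l*np.sin(t),ys*w)
def T_stand(side,y,t): return tool(side*ey*np.cos(t)-ez*np.sin(t),y*ex)
def path(P0,T0,P1,T1,n=20):
    rv=(T0.inv()*T1).as_rotvec();m=9
    for i in np.linspace(0,1,n+1):m=min(m,marg(ik(np.array(P0)*(1-i)+np.array(P1)*i,T0*R.from_rotvec(rv*i))))
    return m
E
python3 - <<'E'
from plan import *
for k in rests:
  p=np.r_[rests[k][:2],.25];s=np.r_[S,.25]
  for s1 in(1,-1):
    for ph,side in((1,s1),(2,-s1)):
      best=[]
      for t in np.radians([0,10,20,30,40,45]):
        for sg in(1,-1):
          for y in(1,-1):
            if ph==1: A=T_pick(k,sg,y,t);B=T_stand(side,-y*sg*s1,t)
            else: A=T_pick(k,sg,y*s1*sg,t);B=T_stand(side,y,t)
            ang=np.degrees((A.inv()*B).magnitude())
            pts=[(p-[0,0,.22],A),(p,A),(p,B),(s,B),(s-[0,0,.16],B)]
            m=min(path(*pts[i],*pts[i+1]) for i in range(4))
            pts2=[(p-[0,0,.22],A),(p,A),(s,A),(s,B),(s-[0,0,.16],B)]
            m2=min(path(*pts2[i],*pts2[i+1]) for i in range(4))
            best.append((max(m,m2),'rotrest' if m>=m2 else 'rotstand',round(ang),round(np.degrees(t)),sg,y))
      best.sort(key=lambda b:-b[0]);print(k,'s1',s1,'phase',ph,[(round(b[0],2),)+b[1:] for b in best[:5]])
E
```

```text
blue s1 1 phase 1 [(np.float64(0.53), 'rotrest', 92, 20, -1, 1), (np.float64(0.52), 'rotrest', 92, 10, -1, 1), (np.float64(0.48), 'rotrest', 92, 0, -1, 1), (np.float64(0.47), 'rotrest', 92, 30, -1, 1), (np.float64(0.37), 'rotrest', 166, 45, 1, -1)]
blue s1 1 phase 2 [(np.float64(0.25), 'rotrest', 92, 45, 1, 1), (np.float64(0.18), 'rotrest', 92, 40, 1, 1), (np.float64(0.13), 'rotrest', 166, 40, -1, -1), (np.float64(0.07), 'rotrest', 92, 30, 1, 1), (np.float64(0.07), 'rotrest', 166, 30, -1, -1)]
blue s1 -1 phase 1 [(np.float64(0.25), 'rotrest', 92, 45, 1, 1), (np.float64(0.18), 'rotrest', 92, 40, 1, 1), (np.float64(0.13), 'rotrest', 166, 40, -1, 1), (np.float64(0.07), 'rotrest', 92, 30, 1, 1), (np.float64(0.07), 'rotrest', 166, 30, -1, 1)]
blue s1 -1 phase 2 [(np.float64(0.53), 'rotrest', 92, 20, -1, 1), (np.float64(0.52), 'rotrest', 92, 10, -1, 1), (np.float64(0.48), 'rotrest', 92, 0, -1, 1), (np.float64(0.47), 'rotrest', 92, 30, -1, 1), (np.float64(0.37), 'rotrest', 166, 45, 1, 1)]
black s1 1 phase 1 [(np.float64(0.6), 'rotstand', 94, 20, 1, -1), (np.float64(0.57), 'rotstand', 94, 10
[... 217 characters left out ...]
1), (np.float64(0.18), 'rotstand', 94, 40, -1, 1), (np.float64(0.1), 'rotrest', 159, 45, 1, 1), (np.float64(0.07), 'rotstand', 94, 30, -1, 1), (np.float64(0.04), 'rotrest', 159, 40, 1, 1)]
black s1 -1 phase 1 [(np.float64(0.25), 'rotrest', 94, 45, -1, -1), (np.float64(0.18), 'rotstand', 94, 40, -1, -1), (np.float64(0.1), 'rotrest', 159, 45, 1, 1), (np.float64(0.07), 'rotstand', 94, 30, -1, -1), (np.float64(0.04), 'rotrest', 159, 40, 1, 1)]
black s1 -1 phase 2 [(np.float64(0.6), 'rotstand', 94, 20, 1, 1), (np.float64(0.57), 'rotstand', 94, 10, 1, 1), (np.float64(0.53), 'rotrest', 159, 30, -1, -1), (np.float64(0.53), 'rotstand', 159, 20, -1, -1), (np.float64(0.5), 'rotstand', 159, 10, -1, -1)]
```

```bash
cat >> plan.py <<'E'
from workcell import sensors
def cur():
    o=sensors.get_obs();w=o["orientation"];return o["eef_pos"],R.from_quat(np.r_[w[1:],w[0]])
def go(P,T,cu=None,v=3.0):
    np.set_printoptions(precision=3,suppress=True)
    p0,T0=cu or cur();rv=np.degrees((T0.inv()*T).as_rotvec());n=int(np.ceil(abs(rv).max()/6.5)) if abs(rv).max()>.3 else 0
    d=T.inv().apply(np.array(P)-p0)*100;m=int(np.ceil(abs(d).max()/v))
    print("turn",rv,"=",n,"x",rv/max(n,1),"| shift",d,"=",m,"x",d/max(m,1),"marg",round(path(p0,T0,p0,T),2),round(path(p0,T,P,T),2),"shift-first",T0.inv().apply(np.array(P)-p0)*100,round(path(p0,T0,P,T0),2))
    return P,T
DL=.012;DZ=.010
def K(k,t1=np.radians(40),t2=np.radians(20)):
    sg,y={'blue':(1,1),'black':(-1,-1)}[k];l,w=ld(k)
    Tp=T_pick(k,sg,y,t1);Ts=T_stand(-1,y*sg,t1)
    sg2,y2={'blue':(-1,1),'black':(1,1)}[k]
    T2s=T_stand(1,y2,t2);T2p=T_pick(k,sg2,-y2*sg2,t2)
    c=np.r_[rests[k][:2],.034];zz=lambda T:T.as_matrix()[:,2]
    g1=c+DL*sg*l; st=np.r_[S,.008+.07+DL]
    return dict(Tp=Tp,Ts=Ts,T2s=T2s,T2p=T2p,Pp=g1+DZ*zz(Tp),Ps=st+DZ*zz(Ts),P2s=st+DZ*zz(T2s),P2p=c+DL*sg2*l+DZ*zz(T2p))
E
python3 - <<'E'
from plan import *
k=K('blue');up=lambda z:np.array([0,0,z])
for a,b in k.items():
    if a[0]=='P':print(a,b)
c=go(k['Pp']+up(.25),k['Tp']);c=go(k['Pp'],k['Tp'],c)
c=go(k['Pp']+up(.25),k['Tp'],c);c=go(k['Ps']+up(.16),k['Ts'],c);c=go(k['Ps'],k['Ts'],c)
E
```

```text
Pp [0.44039886 0.18297068 0.02633956]
Ps [ 0.44127414 -0.01962123  0.08357212]
P2s [ 0.43955038 -0.00265118  0.0865798 ]
P2p [0.4343063  0.195744   0.02460307]
turn [  59.34    52.62  -114.493] = 18 x [ 3.297  2.923 -6.361] | shift [46.249 18.188 37.083] = 16 x [2.891 1.137 2.318] marg 0.34 0.34 shift-first [-19.086 -51.489 -28.802] 0.61
turn [0. 0. 0.] = 0 x [0. 0. 0.] | shift [-16.07   -0.     19.151] = 7 x [-2.296 -0.     2.736] marg 0.75 0.63 shift-first [-16.07   -0.     19.151] 0.63
turn [0. 0. 0.] = 0 x [0. 0. 0.] | shift [ 16.07    0.    -19.151] = 7 x [ 2.296  0.    -2.736] marg 0.63 0.63 shift-first [ 16.07    0.    -19.151] 0.63
turn [  1.905 -89.032  21.779] = 14 x [ 0.136 -6.359  1.556] | shift [-10.451  -1.96   17.553] = 6 x [-1.742 -0.327  2.926] marg 0.38 0.24 shift-first [-16.143  -8.643  -9.268] 0.75
turn [0. 0. 0.] = 0 x [0. 0. 0.] | shift [12.257 -0.    10.285] = 5 x [ 2.451 -0.     2.057] marg 0.24 0.17 shift-first [12.257 -0.    10.285] 0.17
```

Request:
{"name": "move_arm", "arguments": {"deltas": "2.97 2.63 -5.72 0 0 0 1;2.97 2.63 -5.72 0 0 0 1;2.97 2.63 -5.72 0 0 0 1;2.97 2.63 -5.72 0 0 0 1;2.97 2.63 -5.72 0 0 0 1;2.97 2.63 -5.72 0 0 0 1;2.97 2.63 -5.72 0 0 0 1;2.97 2.63 -5.72 0 0 0 1;2.97 2.63 -5.72 0 0 0 1;2.97 2.63 -5.72 0 0 0 1"}}

```text
time: 22.45
eef_pos: [0.5301, -0.4344, 0.2646]
orientation: [-0.029, 0.894, 0.435, 0.101]
contact_force: [0.8, 0.1, -0.5]
finger_gap: 0.0857
gripper_force: 0.0
```

Request:
{"name": "move_arm", "arguments": {"deltas": "2.97 2.63 -5.72 0 0 0 1;2.97 2.63 -5.72 0 0 0 1;2.97 2.63 -5.72 0 0 0 1;2.97 2.63 -5.72 0 0 0 1;2.97 2.63 -5.72 0 0 0 1;2.97 2.63 -5.72 0 0 0 1;2.97 2.63 -5.72 0 0 0 1;2.97 2.63 -5.72 0 0 0 1;2.97 2.63 -5.72 0 0 0 1;2.97 2.63 -5.72 0 0 0 1"}}

```text
time: 23.28
eef_pos: [0.5298, -0.4345, 0.2631]
orientation: [-0.288, 0.502, 0.795, 0.184]
contact_force: [0.2, -0.1, -0.0]
finger_gap: 0.085
gripper_force: 0.0
```

Run:
```python
from plan import *
k=K('blue');go(k['Pp']+[0,0,.2],k['Tp'])
```

```text
turn [ 0.184 -0.013  0.024] = 0 x [ 0.184 -0.013  0.024] | shift [43.273 18.513 41.115] = 15 x [2.885 1.234 2.741] marg 0.34 0.34 shift-first [43.257 18.398 41.184] 0.34
```

Request:
{"name": "move_arm", "arguments": {"deltas": "0 0 0 2.4 1.03 2.28 1;0 0 0 2.4 1.03 2.28 1;0 0 0 2.4 1.03 2.28 1;0 0 0 2.4 1.03 2.28 1;0 0 0 2.4 1.03 2.28 1;0 0 0 2.4 1.03 2.28 1;0 0 0 2.4 1.03 2.28 1;0 0 0 2.4 1.03 2.28 1;0 0 0 2.4 1.03 2.28 1"}}

```text
time: 24.03
eef_pos: [0.4882, -0.1237, 0.2448]
orientation: [-0.287, 0.504, 0.794, 0.184]
contact_force: [0.8, 0.6, 0.5]
finger_gap: 0.0852
gripper_force: 0.0
```

Request:
{"name": "move_arm", "arguments": {"deltas": "0 0 0 2.4 1.03 2.28 1;0 0 0 2.4 1.03 2.28 1;0 0 0 2.4 1.03 2.28 1;0 0 0 2.4 1.03 2.28 1;0 0 0 2.4 1.03 2.28 1;0 0 0 2.4 1.03 2.28 1;0 0 0 2.4 1.03 2.28 1;0 0 0 2.4 1.03 2.28 1;0 0 0 2.4 1.03 2.28 1;0 0 0 0 0 0 1"}}

```text
time: 24.87
eef_pos: [0.4442, 0.1886, 0.2267]
orientation: [-0.29, 0.501, 0.794, 0.184]
contact_force: [-1.2, -0.4, -0.7]
finger_gap: 0.0854
gripper_force: 0.0
```

Run:
```python
from plan import *
k=K('blue');c=go(k['Pp']+[0,0,.06],k['Tp']);go(k['Pp'],k['Tp'],c)
```

```text
turn [ 0.104 -0.147  0.056] = 0 x [ 0.104 -0.147  0.056] | shift [-9.284 -0.582 10.528] = 4 x [-2.321 -0.145  2.632] marg 0.71 0.64 shift-first [-9.31  -0.61  10.503] 0.63
turn [0. 0. 0.] = 0 x [0. 0. 0.] | shift [-3.857 -0.     4.596] = 2 x [-1.928 -0.     2.298] marg 0.64 0.63 shift-first [-3.857 -0.     4.596] 0.63
```

Request:
{"name": "move_arm", "arguments": {"deltas": "0 0 0 -2.32 -0.15 2.63 1;0 0 0 -2.32 -0.15 2.63 1;0 0 0 -2.32 -0.15 2.63 1;0 0 0 -2.32 -0.15 2.63 1;0 0 0 0 0 0 1;0 0 0 0 0 0 1;0 0 0 0 0 0 1;0 0 0 0 0 0 1"}}

```text
time: 25.53
eef_pos: [0.4431, 0.1788, 0.0876]
orientation: [-0.287, 0.503, 0.794, 0.184]
contact_force: [0.1, 0.3, 0.1]
finger_gap: 0.0854
gripper_force: 0.0
```

Run:
```python
from plan import *
from h import cam,save
k=K('blue');c=go(k['Pp'],k['Tp']);
c=cam('scene');save(c,'s3.png',(340,120,520,300),3)
```

```text
turn [ 0.337  0.133 -0.106] = 1 x [ 0.337  0.133 -0.106] | shift [-3.556 -0.068  5.008] = 2 x [-1.778 -0.034  2.504] marg 0.64 0.63 shift-first [-3.545 -0.091  5.016] 0.63
```

View pics/s3.png

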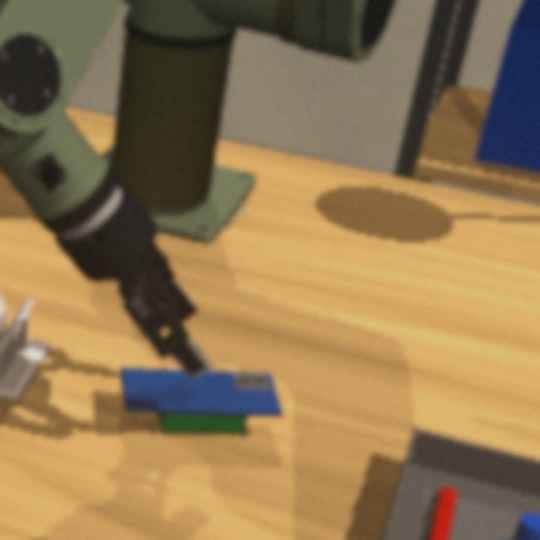

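The tool is tilted above the blue housing (crop about (200,390)) with the fingers around its middle; descending and gripping.

Request:
{"name": "move_arm", "arguments": {"deltas": "0.3 0.1 -0.1 -1.2 0 1.7 1;0 0 0 -1.2 0 1.7 1;0 0 0 -1.2 -0.1 1.6 1;0 0 0 0 0 0 1;0 0 0 0 0 0 1;0 0 0 0 0 0 -1;0 0 0 0 0 0 -1;0 0 0 0 0 0 -1;0 0 0 0 0 0 -1;0 0 0 0 0 0 -1", "force": 50}}

```text
time: 26.42
eef_pos: [0.439, 0.183, 0.0255]
orientation: [-0.29, 0.501, 0.794, 0.182]
contact_force: [1.0, -1.9, 7.8]
finger_gap: 0.0631
gripper_force: 55.2
```

Run:
```python
from plan import *
k=K('blue');c=go(k['Pp'],k['Tp']);go(k['Pp']+[0,0,.23],k['Tp'])
```

```text
turn [-0.077 -0.065 -0.049] = 0 x [-0.077 -0.065 -0.049] | shift [ 0.007  0.127 -0.103] = 1 x [ 0.007  0.127 -0.103] marg 0.63 0.63 shift-first [ 0.007  0.127 -0.103] 0.63
turn [-0.077 -0.065 -0.049] = 0 x [-0.077 -0.065 -0.049] | shift [ 14.791   0.127 -17.722] = 6 x [ 2.465  0.021 -2.954] marg 0.63 0.63 shift-first [ 14.811   0.091 -17.705] 0.63
```

Request:
{"name": "move_arm", "arguments": {"deltas": "0 0 0 0 0 0 -1;0 0 0 0.4 0 -0.5 -1;0 0 0 0.8 0 -1 -1;0 0 0 1.5 0 -1.8 -1;0 0 0 2 0 -2.4 -1;0 0 0 2 0 -2.4 -1;0 0 0 2 0 -2.4 -1;0 0 0 2 0 -2.4 -1;0 0 0 2 0 -2.4 -1;0 0 0 1 0 -1.2 -1"}}

```text
time: 27.25
eef_pos: [0.44, 0.1822, 0.2423]
orientation: [-0.289, 0.501, 0.795, 0.182]
contact_force: [-0.0, 0.3, -1.0]
finger_gap: 0.063
gripper_force: 54.9
```

Run:
```python
from plan import *
from h import cam,save
k=K('blue');c=go(k['Ps']+[0,0,.14],k['Ts'])
c=cam('scene');save(c,'s4.png',(340,100,520,280),3)
```

```text
turn [  1.966 -88.955  21.815] = 14 x [ 0.14  -6.354  1.558] | shift [-11.481  -1.917  16.597] = 6 x [-1.914 -0.32   2.766] marg 0.38 0.24 shift-first [-15.207  -8.593 -10.289] 0.72
```

View pics/s4.png

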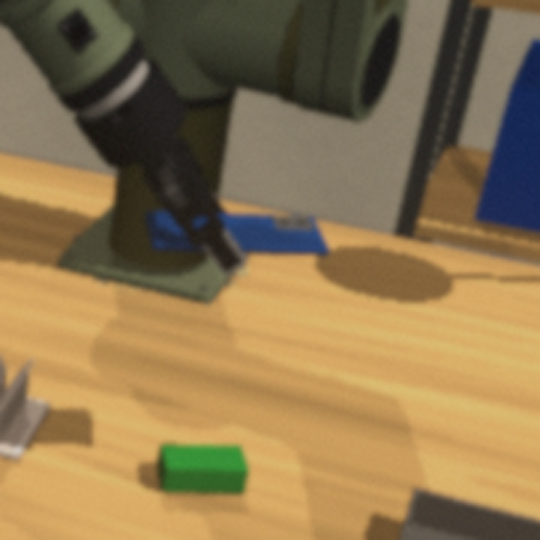

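The blue housing is held level (crop (235,235)), with rest A empty at (203,470). Turning it to upright.

Request:
{"name": "move_arm", "arguments": {"deltas": "0.12 -5.56 1.36 0 0 0 -1;0.12 -5.56 1.36 0 0 0 -1;0.12 -5.56 1.36 0 0 0 -1;0.12 -5.56 1.36 0 0 0 -1;0.12 -5.56 1.36 0 0 0 -1;0.12 -5.56 1.36 0 0 0 -1;0.12 -5.56 1.36 0 0 0 -1;0.12 -5.56 1.36 0 0 0 -1"}}

```text
time: 27.97
eef_pos: [0.4385, 0.1821, 0.2383]
orientation: [0.013, 0.602, 0.796, -0.057]
contact_force: [-0.3, 0.6, -1.2]
finger_gap: 0.0631
gripper_force: 54.8
```

Request:
{"name": "move_arm", "arguments": {"deltas": "0.12 -5.56 1.36 0 0 0 -1;0.12 -5.56 1.36 0 0 0 -1;0.12 -5.56 1.36 0 0 0 -1;0.12 -5.56 1.36 0 0 0 -1;0.12 -5.56 1.36 0 0 0 -1;0.12 -5.56 1.36 0 0 0 -1;0.12 -5.56 1.36 0 0 0 -1;0.12 -5.56 1.36 0 0 0 -1;0 0 0 0 0 0 -1;0 0 0 0 0 0 -1"}}

```text
time: 28.8
eef_pos: [0.4379, 0.1824, 0.2362]
orientation: [0.31, 0.605, 0.675, -0.286]
contact_force: [0.1, -0.4, -0.0]
finger_gap: 0.0629
gripper_force: 54.8
```

Run:
```python
from plan import *
from h import *
k=K('blue');go(k['Ps']+[0,0,.12],k['Ts'])
c=cam("top");H=hsv(c);h,s=[H[...,i].astype(int) for i in range(2)]
print('rest',rect(c,win((h>45)&(h<80)&(s>120),195,300,285,385),.03))
```

```text
turn [-0.261 -0.085  0.549] = 1 x [-0.261 -0.085  0.549] | shift [-10.445  -1.704  17.521] = 6 x [-1.741 -0.284  2.92 ] marg 0.38 0.23 shift-first [-10.455  -1.725  17.514] 0.23
rest (array([439.3, 183.9]), 58.8, 40.0, -63.0)
```

Request:
{"name": "move_arm", "arguments": {"deltas": "-0.2 0 0.5 -1.31 -0.21 2.19 -1;0 0 0 -1.31 -0.21 2.19 -1;0 0 0 -1.31 -0.21 2.19 -1;0 0 0 -1.31 -0.21 2.19 -1;0 0 0 -1.31 -0.21 2.19 -1;0 0 0 -1.31 -0.21 2.19 -1;0 0 0 -1.31 -0.21 2.19 -1;0 0 0 -1.31 -0.21 2.19 -1;0 0 0 0 0 0 -1;0 0 0 0 0 0 -1"}}

```text
time: 29.68
eef_pos: [0.4417, -0.0216, 0.2063]
orientation: [0.313, 0.611, 0.67, -0.282]
contact_force: [0.1, -0.1, -0.3]
finger_gap: 0.0632
gripper_force: 55.3
```

Run:
```python
from plan import *
from h import *
k=K('blue');c=go(k['Ps']+[0,0,.055],k['Ts']);go(k['Ps'],k['Ts'],c)
c=cam('scene');save(c,'s5.png',(260,100,440,280),3)
```

```text
turn [-0.08  -0.169 -0.459] = 1 x [-0.08  -0.169 -0.459] | shift [ 5.322 -0.021  4.199] = 2 x [ 2.661 -0.011  2.1  ] marg 0.23 0.2 shift-first [ 5.309 -0.058  4.215] 0.2
turn [0. 0. 0.] = 0 x [0. 0. 0.] | shift [ 4.213 -0.     3.535] = 2 x [ 2.107 -0.     1.768] marg 0.2 0.17 shift-first [ 4.213 -0.     3.535] 0.17
```

View pics/s5.png

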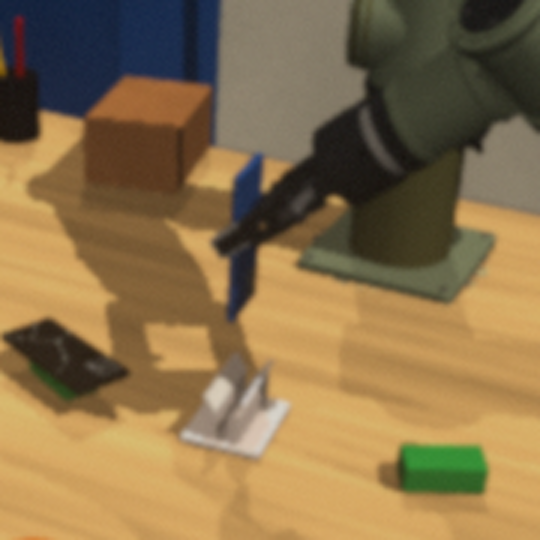

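The upright housing (crop (243,237)) hangs above the slot at (240,400). Lowering it.

Request:
{"name": "move_arm", "arguments": {"deltas": "0 0 0 1.5 0 1.2 -1;0 0 0 1.5 0 1.2 -1;0 0 0 1.5 0 1.2 -1;0 0 0 1 0 0.8 -1;0 0 0 0.8 0 0.65 -1;0 0 0 0.8 0 0.65 -1;0 0 0 0.8 0 0.65 -1;0 0 0 0 0 0 -1"}}

```text
time: 30.4
eef_pos: [0.4443, -0.0205, 0.1118]
orientation: [0.32, 0.607, 0.668, -0.288]
contact_force: [-7.2, -2.5, 31.8]
finger_gap: 0.063
gripper_force: 54.1
```

Run:
```python
from plan import *
k=K('blue');go(k['Ps'],k['Ts']);print(sensors.get_obs()['contact_force'])
```

```text
turn [-0.011  1.011 -0.36 ] = 1 x [-0.011  1.011 -0.36 ] | shift [ 2.242 -0.293  1.726] = 1 x [ 2.242 -0.293  1.726] marg 0.17 0.17 shift-first [ 2.27  -0.307  1.686] 0.15
[-7.186 -2.464 31.802]
```

Request:
{"name": "move_arm", "arguments": {"deltas": "0 0 0 -0.8 0 -0.65 -1;0 0 0 -0.8 0 -0.65 -1;0 0 0 0 0 0 -1;0 0 0 0 0 0 -1"}}

```text
time: 30.73
eef_pos: [0.443, -0.0175, 0.1252]
orientation: [0.314, 0.61, 0.672, -0.281]
contact_force: [-0.3, 0.1, -0.9]
finger_gap: 0.0629
gripper_force: 55.9
```

Run:
```python
from plan import *
from h import *
k=K('blue');go(k['Ps'],k['Ts']);print(sensors.get_obs()['contact_force'])
a=cam('scene')['frame'][150:260,290:400,::-1];b=cam('top')['frame'][280:380,280:390,::-1]
r=lambda i:cv2.resize(i,(400,int(400*i.shape[0]/i.shape[1])),interpolation=cv2.INTER_CUBIC)[:363]
cv2.imwrite('pics/c1.png',np.hstack([r(a),r(b)]))
```

```text
turn [ 0.138 -0.153 -0.322] = 1 x [ 0.138 -0.153 -0.322] | shift [ 3.066 -0.196  2.829] = 2 x [ 1.533 -0.098  1.415] marg 0.2 0.17 shift-first [ 3.057 -0.22   2.837] 0.17
[-0.345  0.148 -0.881]
```

View pics/c1.png

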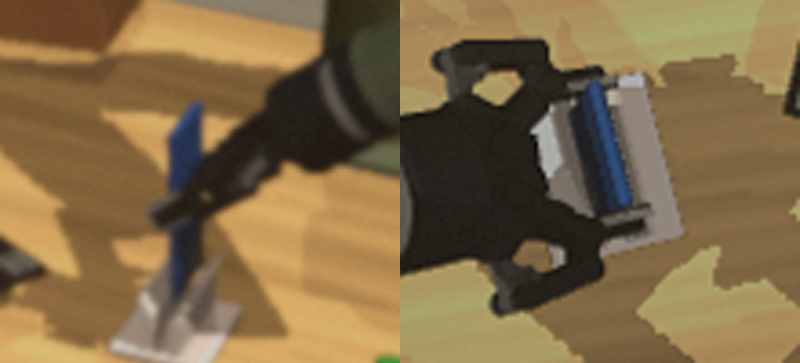

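Run:
```python
from plan import *
from h import *
c=cam('top');im=cv2.imread('pics/top0.png')
for z in(.008,.04,.055):
  g=[]
  for y in np.arange(-46,47,2)/1000:
    P=[np.r_[S+ex[:2]*x+ey[:2]*y,z] for x in np.linspace(-.03,.03,25)]
    uv=np.array([pix(c,p) for p in P],np.float32)
    g.append(int(cv2.remap(im,uv[None,:,0],uv[None,:,1],cv2.INTER_LINEAR).mean()))
  print(z,list(zip(range(-46,47,2),g)))
# current plate: top end edge blue pixels at z=plate top
o=sensors.get_obs();H=hsv(c);b=(H[...,0]>95)&(H[...,0]<130)&(H[...,1]>110)
zt=o['eef_pos'][2]+.010*np.sin(np.radians(40))-DL+.07;print('ztop',zt,rect(c,win(b,310,290,370,360),zt),'expected plate xy',cur()[0]-DZ*cur()[1].as_matrix()[:,2],S)
```

```text
0.008 [(-46, 94), (-44, 93), (-42, 92), (-40, 98), (-38, 119), (-36, 124), (-34, 123), (-32, 123), (-30, 123), (-28, 123), (-26, 123), (-24, 127), (-22, 137), (-20, 145), (-18, 150), (-16, 151), (-14, 150), (-12, 151), (-10, 149), (-8, 129), (-6, 96), (-4, 103), (-2, 105), (0, 106), (2, 110), (4, 119), (6, 119), (8, 100), (10, 96), (12, 96), (14, 98), (16, 120), (18, 154), (20, 159), (22, 157), (24, 157), (26, 157), (28, 157), (30, 158), (32, 158), (34, 158), (36, 159), (38, 155), (40, 137), (42, 124), (44, 130), (46, 130)]
0.04 [(-46, 94), (-44, 94), (-42, 94), (-40, 92), (-38, 96), (-36, 116), (-34, 124), (-32, 123), (-30, 123), (-28, 123), (-26, 123), (-24, 123), (-22, 128), (-20, 138), (-18, 145), (-16, 150), (-14, 151), (-12, 150), (-10, 151), (-8, 146), (-6, 117), (-4, 96), (-2, 105), (0, 105), (2, 107), (4, 113), (6, 122), (8, 109), (10, 96), (12, 96), (14, 96), (16, 109), (18, 145), (20, 160), (22, 157), (24, 157), (26, 157), (28, 157), (30, 158), (32, 158), (34, 158), (36, 159), (38, 156), (40, 138), (42, 125), (44, 131), (46, 131)]
0.055 [(-46, 94), (-44, 94), (-42, 94), (-40, 93), (-38, 93), (-36, 103), (-34, 124), (-32, 124), (-30, 123), (-28, 123), (-26, 123), (-24, 123), (-22, 125), (-20, 134), (-18, 143), (-16, 149), (-14, 151), (-12, 150), (-10, 151), (-8, 149), (-6, 130), (-4, 96), (-2, 104), (0, 105), (2, 106), (4, 111), (6, 121), (8, 114), (10, 97), (12, 96), (14, 96), (16, 106), (18, 139), (20, 160), (22, 158), (24, 157), (26, 157), (28, 157), (30, 157), (32, 158), (34, 158), (36, 159), (38, 156), (40, 138), (42, 125), (44, 131), (46, 131)]
ztop 0.1885639763673036 (array([443.6, -13.8]), 61.3, 11.5, 0.7) expected plate xy [ 0.4410834  -0.01034715  0.1305772 ] [ 0.4405 -0.012 ]
```

Run:
```python
import plan;from plan import *
plan.DZ=.011
k=K('blue');go(k['Ps']+[0,0,.041],k['Ts'])
```

```text
turn [-0.004 -0.099 -0.179] = 0 x [-0.004 -0.099 -0.179] | shift [-0.136 -0.075  0.194] = 1 x [-0.136 -0.075  0.194] marg 0.19 0.19 shift-first [-0.137 -0.074  0.194] 0.19
```

Request:
{"name": "move_arm", "arguments": {"deltas": "0 0 -0.2 -0.14 -0.08 0.19 -1;0 0 0 0 0 0 -1;0 0 0 0 0 0 -1;0 0 0 0.31 0 0.26 -1;0 0 0 0.31 0 0.26 -1;0 0 0 0.31 0 0.26 -1;0 0 0 0.31 0 0.26 -1;0 0 0 0 0 0 -1;0 0 0 0 0 0 -1"}}

```text
time: 31.63
eef_pos: [0.4418, -0.022, 0.1119]
orientation: [0.316, 0.607, 0.671, -0.286]
contact_force: [-5.7, 0.6, 18.3]
finger_gap: 0.0633
gripper_force: 56.7
```

Run:
```python
import plan;from plan import *
plan.DZ=.011
k=K('blue');go(k['Ps'],k['Ts'])
```

```text
turn [-0.112  0.441 -0.081] = 1 x [-0.112  0.441 -0.081] | shift [ 2.331 -0.024  1.735] = 1 x [ 2.331 -0.024  1.735] marg 0.18 0.17 shift-first [ 2.344 -0.024  1.717] 0.16
```

Request:
{"name": "move_arm", "arguments": {"deltas": "0 0 0 -0.5 0 -0.42 -1;0 0 0 0 0 0 -1;0 0 0 0 0 0 -1;0 0 0 0 0 0 -1"}}

```text
time: 31.97
eef_pos: [0.4416, -0.0205, 0.1145]
orientation: [0.313, 0.608, 0.673, -0.283]
contact_force: [-0.9, -0.4, -0.4]
finger_gap: 0.063
gripper_force: 55.7
```

```bash
cat > fitp.py <<'E'
import plan;from plan import *;from h import *
from scipy.optimize import minimize,differential_evolution
def fitplate(side,tau,colr,ang0=None):
    C=[cam('scene'),cam('top')];P,T=cur();M=T.as_matrix();n=-M[:,2]*np.cos(tau)  # tool z
    y=M[:,1]
    ms=[]
    for c in C:
        H=hsv(c);h,s,v=[H[...,i].astype(int) for i in range(3)]
        b=(h>95)&(h<130)&(s>110)
        w=(h>8)&(h<35)&(s>70)&(v>90)   # wood
        ms.append((b,w))
    def corners(p):
        lean,dz,dl=p # lean deg extra about tool y, dz grasp behind TCP, dl grip above centre
        Rr=R.from_rotvec(y*np.radians(lean));
        up=R.from_rotvec(y*0).apply(np.cross(y,M[:,2]));
        # plate frame from tool: rotate by nominal tilt
        base=T*R.from_euler('y',ANG)
        B=(Rr*base).as_matrix() # cols: length, width, normal
        g=P-dz*M[:,2];c0=g-dl*B[:,0]*UPS
        return [c0+B@np.array([a*.07,b*.032,d*.004]) for a in(-1,1) for b in(-1,1) for d in(-1,1)],B
    # nominal: find ANG so that tool-x rotated becomes vertical
    ANG=np.arctan2(M[2,2],M[2,0])*-1
    UPS=1
    if (T*R.from_euler('y',ANG)).as_matrix()[2,0]<0: ANG+=np.pi
    def score(p):
        q,_=corners(p);e=0
        for c,(b,w) in zip(C,ms):
            hull=cv2.convexHull(np.array([pix(c,k) for k in q],np.float32)).astype(np.float32)
            m=np.zeros(b.shape,np.uint8);cv2.fillConvexPoly(m,np.round(hull*16).astype(np.int32),255,cv2.LINE_AA,4)
            m=m/255.;W=np.zeros_like(m);x0,y0=hull[:,0].min(0).astype(int)-12;x1,y1=hull[:,0].max(0).astype(int)+12;W[y0:y1,x0:x1]=1
            e+=((1-m)*b*W).sum()+(m*w*W).sum()
        return e
    r=differential_evolution(score,[(-10,10),(0,.02),(-.01,.03)],seed=1,maxiter=25,popsize=8,tol=1e-6)
    return r.x,r.fun,score([0,.011,.012]),corners(r.x),(C,ms,corners)
if __name__=="__main__":
    x,f,f0,(q,B),_=fitplate(-1,np.radians(40),'blue');print(x,f,f0);print(B)
    print('bottom ctr',np.mean([p for p in q if p[2]<np.mean(q,0)[2]],0),cur()[0])
E
python3 fitp.py
```

```text
[2.66939492 0.00946029 0.01786032] 60.46666666666666 105.36470588235294
[[ 4.89792105e-03  9.94873680e-01 -1.01006792e-01]
 [-4.63149986e-02  1.01125297e-01  9.93795047e-01]
 [ 9.98914877e-01 -1.89400245e-04  4.65728768e-02]]
bottom ctr [ 0.44032253 -0.00926601  0.03278293] [ 0.44148378 -0.02053746  0.11445765]
```

Run:
```python
from plan import *
k=K('blue');T=k['Ts']*R.from_euler('y',-2.67,degrees=True);zt=T.as_matrix()[:,2]
P=np.r_[S+.0003*ey[:2],.008+.07+.0179]+.0095*zt
c=go(P+[0,0,.034],T);go(P+[0,0,.002],T,c)
```

```text
turn [-0.004 -2.744  0.011] = 1 x [-0.004 -2.744  0.011] | shift [-0.689 -0.012 -0.694] = 1 x [-0.689 -0.012 -0.694] marg 0.15 0.15 shift-first [-0.655 -0.012 -0.726] 0.19
turn [0. 0. 0.] = 0 x [0. 0. 0.] | shift [ 2.544 -0.     1.94 ] = 1 x [ 2.544 -0.     1.94 ] marg 0.16 0.14 shift-first [ 2.544 -0.     1.94 ] 0.14
```

Lean of 2.7° found; correct it and lower again.

Request:
{"name": "move_arm", "arguments": {"deltas": "0 0 0 -0.35 0 -0.35 -1;0 0 0 -0.34 0 -0.34 -1;0 -1.4 0 0 0 0 -1;0 -1.35 0 0 0 0 -1;0 0 0 0 0 0 -1;0 0 0 0 0 0 -1"}}

```text
time: 32.57
eef_pos: [0.4412, -0.0194, 0.124]
orientation: [0.329, 0.6, 0.665, -0.298]
contact_force: [0.3, 0.8, 0.2]
finger_gap: 0.0633
gripper_force: 55.7
```

```bash
python3 - <<'E'
from plan import *
k=K('blue');T=k['Ts']*R.from_euler('y',-2.67,degrees=True);zt=T.as_matrix()[:,2]
P=np.r_[S+.0003*ey[:2],.008+.07+.0179]+.0095*zt
c=go(P+[0,0,.034],T);c=go(P+[0,0,.02],T);go(P+[0,0,.001],T,c)
E
python3 fitp.py
```

```text
turn [-0.006  0.023  0.07 ] = 0 x [-0.006  0.023  0.07 ] | shift [-0.001  0.007 -0.024] = 1 x [-0.001  0.007 -0.024] marg 0.16 0.16 shift-first [-0.001  0.007 -0.024] 0.16
turn [-0.006  0.023  0.07 ] = 0 x [-0.006  0.023  0.07 ] | shift [1.112 0.007 0.825] = 1 x [1.112 0.007 0.825] marg 0.16 0.15 shift-first [1.112 0.008 0.825] 0.15
turn [0. 0. 0.] = 0 x [0. 0. 0.] | shift [ 1.511 -0.     1.152] = 1 x [ 1.511 -0.     1.152] marg 0.15 0.14 shift-first [ 1.511 -0.     1.152] 0.14
[-0.72988237  0.00923164  0.01448385] 78.6156862745098 84.94117647058823
[[-9.81794174e-04  9.94844955e-01 -1.01402917e-01]
 [ 1.27044363e-02  1.01407191e-01  9.94763881e-01]
 [ 9.99918813e-01 -3.11613516e-04 -1.27385054e-02]]
bottom ctr [ 0.44073727 -0.01331809  0.04543026] [ 0.44139712 -0.0195491   0.12431099]
```

Request:
{"name": "move_arm", "arguments": {"deltas": "0 0.3 0 0.04 0 -0.05 -1;0 0 0 0.4 0 0.3 -1;0 0 0 0.4 0 0.3 -1;0 0 0 0.2 0 0.15 -1;0 0 0 0.2 0 0.15 -1;0 0 0 0 0 0 -1;0 0 0 0 0 0 -1"}}

```text
time: 33.25
eef_pos: [0.4417, -0.0197, 0.1125]
orientation: [0.33, 0.601, 0.664, -0.298]
contact_force: [-4.1, 2.8, 15.2]
finger_gap: 0.0632
gripper_force: 56.6
```

Run:
```python
from plan import *
k=K('blue');T=k['Ts']*R.from_euler('y',-2.67,degrees=True);zt=T.as_matrix()[:,2]
P=np.r_[S+.0003*ey[:2],.008+.07+.0179]+.0095*zt
c=go(P+[0,0,.001],T);print(sensors.get_obs()['contact_force'])
```

```text
turn [-0.062  0.083 -0.094] = 0 x [-0.062  0.083 -0.094] | shift [ 1.73  -0.041  1.255] = 1 x [ 1.73  -0.041  1.255] marg 0.15 0.14 shift-first [ 1.732 -0.042  1.253] 0.14
[-4.125  2.845 15.177]
```

```bash
python3 fitp.py
python3 - <<'E'
from plan import *
from h import *
o=sensors.get_obs();F=o['contact_force'];M=o['moment'];p=o['eef_pos'];print(F,M,o['time'],p,'q',o['q'])
# point on line of action: r0 = FxM/|F|^2
r0=np.cross(F,M)/(F@F);
for zz in(.04,.03,.01):
    t=(zz-p[2]-r0[2])/F[2];print(zz,p+r0+t*F)
a=cam('scene')['frame'][190:260,310:390,::-1]
cv2.imwrite('pics/c2.png',cv2.resize(a,(640,560),interpolation=cv2.INTER_CUBIC))
E
```

```text
[0.2930614  0.00860781 0.01817668] 65.66666666666669 80.87450980392157
[[-2.96328751e-04  9.95065898e-01 -9.92157758e-02]
 [-5.16977011e-03  9.92129299e-02  9.95052797e-01]
 [ 9.99986593e-01  8.07785504e-04  5.11486229e-03]]
bottom ctr [ 0.4410249  -0.01241482  0.02956747] [ 0.4416827  -0.01968771  0.11253197]
[-5.42151835  2.20525524 15.10832328] [-0.86033818  0.45045366 -0.57162747] 33.35 [ 0.4416827  -0.01968771  0.11253197] q [ 0.30009967  0.37139016  1.95581812 -0.95762904  1.2656698   0.72780847]
0.04 [ 0.43623921 -0.09129092  0.04      ]
0.03 [ 0.43982764 -0.09275055  0.03      ]
0.01 [ 0.44700451 -0.09566981  0.01      ]
```

View pics/c2.png

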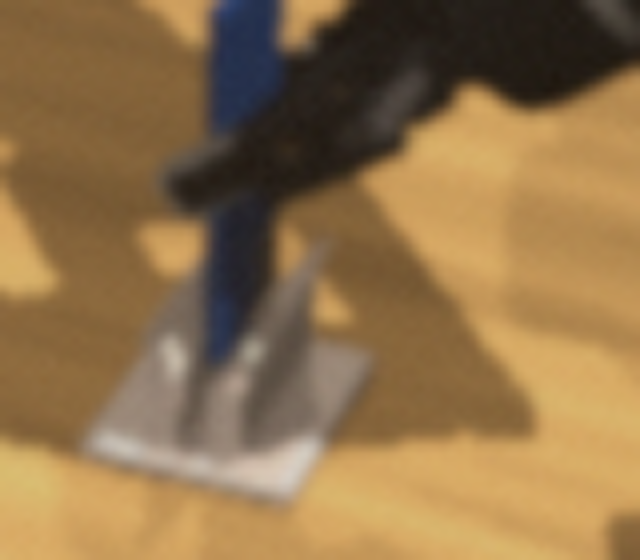

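Run:
```python
from plan import *
from h import *
c=cam('top');im=cv2.imread('pics/top0.png').astype(np.float32).mean(2);im=im.astype(np.float32)
def prof(x,z,ys):
    r=0
    for dx in np.linspace(-.003,.003,5):
        uv=np.array([pix(c,np.r_[S+ex[:2]*(x+dx)+ey[:2]*y,z]) for y in ys],np.float32);r=r+cv2.remap(im,uv[None,:,0],uv[None,:,1],cv2.INTER_LINEAR)[0]
    return r/5
for z,lo_,hi_,name in((.055,.012,.024,'leftlip'),(.04,-.012,-.002,'rightwalltop'),(.008,-.046,-.034,'baseR'),(.008,.035,.046,'baseL'),(.055,-.03,-.012,'rightlip')):
    ys=np.arange(lo_,hi_,.0004);E=[];X=np.linspace(-.036,.036,13)
    for x in X:
        g=abs(np.gradient(cv2.GaussianBlur(prof(x,z,ys)[None],(1,1),0)[0]))**2
        E.append((g*ys).sum()/g.sum())
    f=np.polyfit(X,E,1);print(name,'yaw off deg',np.degrees(f[0]).round(2),'y0 mm',(f[1]*1e3).round(2),'res',(np.std(np.polyval(f,X)-E)*1e3).round(2))
for x in(-.032,0,.032):
  for z in (.03,.037):print(x,z,np.array(pix(cam('scene'),np.r_[S+ex[:2]*x,z])))
```

```text
leftlip yaw off deg -0.23 y0 mm 17.5 res 0.04
rightwalltop yaw off deg -0.26 y0 mm -6.05 res 0.11
baseR yaw off deg -0.16 y0 mm -38.9 res 0.1
baseL yaw off deg -0.34 y0 mm 39.93 res 0.08
rightlip yaw off deg -0.39 y0 mm -19.41 res 0.09
-0.032 0.03 [341.80912012 227.65508719]
-0.032 0.037 [341.93544394 225.62658985]
0 0.03 [338.21075943 232.97332272]
0 0.037 [338.3282218  230.92179841]
0.032 0.03 [334.46888413 238.5036672 ]
0.032 0.037 [334.5766692  236.42887635]
```

Request:
{"name": "move_arm", "arguments": {"deltas": "0 0 0 -0.04 0 0.05 -1;0 0 0 0 0 0 -1;0 0 0 0 0 0 -1"}}

```text
time: 34.0
eef_pos: [0.4417, -0.0201, 0.1125]
orientation: [0.329, 0.601, 0.664, -0.298]
contact_force: [-5.6, 2.9, 15.3]
finger_gap: 0.0629
gripper_force: 56.6
```

Request:
{"name": "move_arm", "arguments": {"deltas": "0 0 0 -0.04 0 0.05 -1;0 0 0 0 0 0 -1;0 0 0 0 0 0 -1"}}

```text
time: 34.25
eef_pos: [0.4418, -0.0207, 0.1124]
orientation: [0.329, 0.602, 0.664, -0.297]
contact_force: [-5.2, 3.8, 14.7]
finger_gap: 0.063
gripper_force: 56.4
```

Request:
{"name": "move_arm", "arguments": {"deltas": "0 0 0 -0.04 0 0.05 -1;0 0 0 0 0 0 -1;0 0 0 0 0 0 -1"}}

```text
time: 34.5
eef_pos: [0.4417, -0.0207, 0.1095]
orientation: [0.328, 0.602, 0.666, -0.296]
contact_force: [0.1, 0.5, -0.2]
finger_gap: 0.0628
gripper_force: 55.6
```

Request:
{"name": "move_arm", "arguments": {"deltas": "0 0 0 0.4 0 0.3 -1;0 0 0 0.4 0 0.3 -1;0 0 0 0.3 0 0.23 -1;0 0 0 0 0 0 -1;0 0 0 0 0 0 -1"}}

```text
time: 34.92
eef_pos: [0.4411, -0.0207, 0.0951]
orientation: [0.327, 0.601, 0.666, -0.296]
contact_force: [-0.1, -0.2, -0.6]
finger_gap: 0.063
gripper_force: 55.5
```

Request:
{"name": "move_arm", "arguments": {"deltas": "0 0 0 0.2 0 0.15 -1;0 0 0 0.1 0 0.08 -1;0 0 0 0 0 0 -1"}}

```text
time: 35.17
eef_pos: [0.4416, -0.0206, 0.0918]
orientation: [0.327, 0.602, 0.666, -0.296]
contact_force: [-0.3, -0.7, -0.9]
finger_gap: 0.0632
gripper_force: 55.6
```

Request:
{"name": "move_arm", "arguments": {"deltas": "0 0 0 0.2 0 0.15 -1;0 0 0 0 0 0 -1;0 0 0 0 0 0 -1"}}

```text
time: 35.42
eef_pos: [0.4416, -0.0205, 0.0895]
orientation: [0.328, 0.602, 0.666, -0.296]
contact_force: [0.4, -0.5, -1.0]
finger_gap: 0.0631
gripper_force: 55.6
```

Request:
{"name": "move_arm", "arguments": {"deltas": "0 0 0 0.2 0 0.15 -1;0 0 0 0 0 0 -1;0 0 0 0 0 0 -1"}}

```text
time: 35.67
eef_pos: [0.4416, -0.0205, 0.0869]
orientation: [0.327, 0.602, 0.666, -0.296]
contact_force: [-0.5, -0.0, -1.5]
finger_gap: 0.0629
gripper_force: 55.6
```

Request:
{"name": "move_arm", "arguments": {"deltas": "0 0 0 0.16 0 0.12 -1;0 0 0 0 0 0 -1;0 0 0 0 0 0 -1"}}

```text
time: 35.92
eef_pos: [0.4416, -0.0205, 0.0849]
orientation: [0.328, 0.602, 0.666, -0.296]
contact_force: [0.5, -0.7, -0.7]
finger_gap: 0.063
gripper_force: 55.5
```

Request:
{"name": "move_arm", "arguments": {"deltas": "0 0 0 0.12 0 0.09 -1;0 0 0 0 0 0 -1;0 0 0 0 0 0 -1"}}

```text
time: 36.17
eef_pos: [0.4416, -0.0204, 0.0835]
orientation: [0.328, 0.602, 0.666, -0.296]
contact_force: [1.1, -1.9, -0.8]
finger_gap: 0.0631
gripper_force: 55.5
```

Request:
{"name": "move_arm", "arguments": {"deltas": "0 0 0 0.12 0 0.09 -1;0 0 0 0 0 0 -1;0 0 0 0 0 0 -1"}}

```text
time: 36.42
eef_pos: [0.4417, -0.0204, 0.082]
orientation: [0.328, 0.602, 0.666, -0.296]
contact_force: [0.6, -0.8, -1.8]
finger_gap: 0.0627
gripper_force: 55.5
```

Request:
{"name": "move_arm", "arguments": {"deltas": "0 0 0 0.12 0 0.09 -1;0 0 0 0 0 0 -1;0 0 0 0 0 0 -1"}}

```text
time: 36.67
eef_pos: [0.4418, -0.0205, 0.081]
orientation: [0.328, 0.602, 0.665, -0.296]
contact_force: [-0.7, -0.4, 3.0]
finger_gap: 0.0632
gripper_force: 55.7
```

The plate sits on the slot floor (Fz 3 N at TCP z = 0.081). Release and retreat.

Request:
{"name": "move_arm", "arguments": {"deltas": "0 0 0 0 0 0 -1;0 0 0 0 0 0 0.6;0 0 0 0 0 0 0.6;0 0 0 0 0 0 1;0 0 0 0 0 0 1;0 0 0 0 0 0 1"}}

```text
time: 37.17
eef_pos: [0.4416, -0.0203, 0.0804]
orientation: [0.327, 0.602, 0.666, -0.296]
contact_force: [0.0, 0.2, 0.5]
finger_gap: 0.0852
gripper_force: 0.0
```

Request:
{"name": "move_arm", "arguments": {"deltas": "0 0 0 0 0 -1 1;0 0 0 0 0 -2 1;0 0 0 0 0 -3 1;0 0 0 0 0 -3 1;0 0 0 0 0 -3 1;0 0 0 0 0 -3 1;0 0 0 0 0 0 1;0 0 0 0 0 0 1"}}

```text
time: 37.83
eef_pos: [0.4305, 0.0996, 0.1733]
orientation: [0.328, 0.602, 0.666, -0.294]
contact_force: [0.3, -0.1, -0.4]
finger_gap: 0.0855
gripper_force: 0.0
```

Run:
```python
from plan import *
from h import *
C=[cam('scene'),cam('top')];ms=[]
for c in C:
    H=hsv(c);h,s,v=[H[...,i].astype(int) for i in range(3)];ms.append(((h>95)&(h<130)&(s>110),(h>8)&(h<35)&(s>70)&(v>90)))
from scipy.optimize import differential_evolution
def corn(p):
    y0,lean,x0=p;B=np.c_[ez,ex,ey];B=(R.from_rotvec(ex*np.radians(lean))).apply(B.T).T
    b=np.r_[S+ex[:2]*x0+ey[:2]*y0,.008]
    return [b+B@np.array([a,w*.032,d*.004]) for a in(.04,.14) for w in(-1,1) for d in(-1,1)]
def sc(p,which=(0,1)):
    e=0;q=corn(p)
    for i in which:
        c=C[i];b,w=ms[i];hull=cv2.convexHull(np.array([pix(c,k) for k in q],np.float32));m=np.zeros(b.shape,np.uint8)
        cv2.fillConvexPoly(m,np.round(hull*16).astype(np.int32),255,cv2.LINE_AA,4);m=m/255.
        W=np.zeros_like(m);x0,y0=hull[:,0].min(0).astype(int)-15;x1,y1=hull[:,0].max(0).astype(int)+15;W[y0:y1,x0:x1]=1
        e+=((1-m)*b*W).sum()*(.5)+(m*w*W).sum()
    return e
for wh in((0,1),(0,),(1,)):
    r=differential_evolution(lambda p:sc(p,wh),[(-.012,.012),(-14,14),(-.015,.015)],seed=1,maxiter=25,popsize=8);print(wh,r.x,r.fun)
a=C[0]['frame'][170:270,280:400,::-1];b=C[1]['frame'][285:370,290:392,::-1]
r=lambda i:cv2.resize(i,(400,333),interpolation=cv2.INTER_CUBIC)
cv2.imwrite('pics/c3.png',np.hstack([r(a),r(b)]))
k=K('blue');print(k['P2s']);go(k['P2s']-.15*k['T2s'].as_matrix()[:,2]+[0,0,.1],k['T2s'])
```

```text
(0, 1) [-5.39957417e-03 -5.59569001e+00  4.17476815e-03] 44.8078431372549
(0,) [ 1.09543110e-03 -3.42036087e+00  1.44759805e-02] 41.3
(1,) [1.03386125e-02 3.32293778e+00 1.34950570e-03] 0.0
[ 0.43955038 -0.00265118  0.0865798 ]
turn [ -0.068 122.391  -0.004] = 19 x [-0.004  6.442 -0.   ] | shift [ -2.034   0.045 -24.97 ] = 9 x [-0.226  0.005 -2.774] marg 0.3 0.53 shift-first [-19.995   0.037  15.094] 0.11
```

View pics/c3.png

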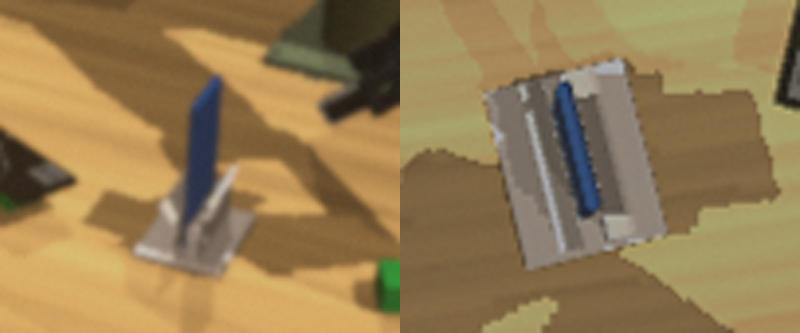

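The housing stands in the slot (left crop (205,150)), with a slight lean. Moving round to the other side.

Run:
```python
from plan import *
k=K('blue');p,T=cur();A=p+[0,-.0,.17]
c=go(A,T);c=go(A,k['T2s'],c);z=k['T2s'].as_matrix()[:,2];Q=k['P2s']+[.0005,.001,0]
B=Q-.13*z;c=go(np.r_[B[:2],A[2]],k['T2s'],c);c=go(B,k['T2s'],c);c=go(Q,k['T2s'],c)
print(B,A)
```

```text
turn [0. 0. 0.] = 0 x [0. 0. 0.] | shift [-13.467  -0.017 -10.375] = 5 x [-2.693 -0.003 -2.075] marg 0.3 0.29 shift-first [-13.467  -0.017 -10.375] 0.29
turn [ -0.068 122.391  -0.004] = 19 x [-0.004  6.442 -0.   ] | shift [0. 0. 0.] = 0 x [0. 0. 0.] marg 0.29 0.62 shift-first [0. 0. 0.] 0.29
turn [0. 0. 0.] = 0 x [0. 0. 0.] | shift [ -7.588   0.105 -20.848] = 7 x [-1.084  0.015 -2.978] marg 0.62 0.41 shift-first [ -7.588   0.105 -20.848] 0.41
turn [0. 0. 0.] = 0 x [0. 0. 0.] | shift [-19.785  -0.      7.201] = 7 x [-2.826 -0.     1.029] marg 0.41 0.41 shift-first [-19.785  -0.      7.201] 0.41
turn [0. 0. 0.] = 0 x [0. 0. 0.] | shift [-0.  0. 13.] = 5 x [-0.   0.   2.6] marg 0.69 0.69 shift-first [-0.  0. 13.] 0.69
[ 0.452 -0.123  0.131] [0.429 0.097 0.342]
```

Request:
{"name": "move_arm", "arguments": {"deltas": "0 0 0 -2.7 0 -2.08 1;0 0 0 -2.7 0 -2.08 1;0 0 0 -2.7 0 -2.08 1;0 0 0 -2.7 0 -2.08 1;0 0 0 -2.7 0 -2.08 1;0 6.8 0 0 0 0 1;0 6.8 0 0 0 0 1;0 6.8 0 0 0 0 1;0 6.8 0 0 0 0 1;0 6.8 0 0 0 0 1"}}

```text
time: 38.77
eef_pos: [0.429, 0.0972, 0.3419]
orientation: [0.116, 0.662, 0.733, -0.106]
contact_force: [0.0, -0.7, -0.3]
finger_gap: 0.0854
gripper_force: 0.0
```

Request:
{"name": "move_arm", "arguments": {"deltas": "0 6.8 0 0 0 0 1;0 6.8 0 0 0 0 1;0 6.8 0 0 0 0 1;0 6.8 0 0 0 0 1;0 6.8 0 0 0 0 1;0 6.8 0 0 0 0 1;0 6.8 0 0 0 0 1;0 6.8 0 0 0 0 1;0 6.8 0 0 0 0 1;0 6.8 0 0 0 0 1"}}

```text
time: 39.6
eef_pos: [0.4293, 0.0964, 0.342]
orientation: [-0.313, 0.609, 0.671, 0.284]
contact_force: [0.4, 0.2, -0.5]
finger_gap: 0.0852
gripper_force: 0.0
```

Request:
{"name": "move_arm", "arguments": {"deltas": "0 6.8 0 0 0 0 1;0 6.8 0 0 0 0 1;0 6.8 0 0 0 0 1;0 0 0 -1.08 0 -2.98 1;0 0 0 -1.08 0 -2.98 1;0 0 0 -1.08 0 -2.98 1;0 0 0 -1.08 0 -2.98 1;0 0 0 -1.08 0 -2.98 1;0 0 0 -1.08 0 -2.98 1;0 0 0 -1.08 0 -2.98 1"}}

```text
time: 40.43
eef_pos: [0.451, -0.125, 0.3414]
orientation: [-0.427, 0.55, 0.606, 0.385]
contact_force: [0.5, 0.1, -0.5]
finger_gap: 0.0857
gripper_force: 0.0
```

Run:
```python
from plan import *
k=K('blue');z=k['T2s'].as_matrix()[:,2];Q=k['P2s']+[.0005,.001,0]
B=Q-.13*z;c=go(B,k['T2s']);
```

```text
turn [ 0.088 -0.188 -0.188] = 0 x [ 0.088 -0.188 -0.188] | shift [-19.71    0.154   7.347] = 7 x [-2.816  0.022  1.05 ] marg 0.41 0.41 shift-first [-19.733   0.208   7.283] 0.41
```

Request:
{"name": "move_arm", "arguments": {"deltas": "0 0 0 -2.81 0.02 1.05 1;0 0 0 -2.81 0.02 1.05 1;0 0 0 -2.81 0.02 1.05 1;0 0 0 -2.81 0.02 1.05 1;0 0 0 -2.81 0.02 1.05 1;0 0 0 -2.81 0.02 1.05 1;0 0 0 -2.81 0.02 1.05 1;0 0 0 0 0 0 1;0 0 0 0 0 0 1"}}

```text
time: 41.18
eef_pos: [0.4517, -0.1202, 0.1317]
orientation: [-0.428, 0.549, 0.605, 0.385]
contact_force: [1.0, -0.2, 0.0]
finger_gap: 0.0853
gripper_force: 0.0
```

Run:
```python
from plan import *
k=K('blue');Q=k['P2s']+[.0005,.001,0]
go(Q,k['T2s'])
```

```text
turn [-0.003 -0.383 -0.235] = 1 x [-0.003 -0.383 -0.235] | shift [-0.162  0.042 12.735] = 5 x [-0.032  0.008  2.547] marg 0.68 0.69 shift-first [-0.247  0.044 12.734] 0.68
```

Request:
{"name": "move_arm", "arguments": {"deltas": "0 -0.2 -0.1 -0.03 0 2.1 1;0 0 0 -0.03 0 2.1 1;0 0 0 -0.03 0 2.1 1;0 0 0 -0.03 0 2.1 1;0 0 0 -0.03 0 2.1 1;0 0 0 0 0 2.1 1;0 0 0 0 0 0 1;0 0 0 0 0 0 1"}}

```text
time: 41.85
eef_pos: [0.4415, -0.0037, 0.0895]
orientation: [-0.424, 0.549, 0.61, 0.384]
contact_force: [0.7, -0.0, 0.4]
finger_gap: 0.0854
gripper_force: 0.0
```

Request:
{"name": "move_arm", "arguments": {"deltas": "0 0 0 0 0 0 -1;0 0 0 0 0 0 -1;0 0 0 0 0 0 -1;0 0 0 0 0 0 -1;0 0 0 0 0 0 -1;0 0 0 0 0 0 -1", "force": 50}}

```text
time: 42.35
eef_pos: [0.4425, -0.0053, 0.0891]
orientation: [-0.423, 0.549, 0.609, 0.385]
contact_force: [0.2, -4.2, 6.5]
finger_gap: 0.0627
gripper_force: 55.6
```

Run:
```python
from plan import *
k=K('blue');Q=k['P2s']+[.0005,.001,0]
go(Q,k['T2s']);go(cur()[0]+[0,0,.16],cur()[1])
```

```text
turn [0.125 0.2   0.241] = 0 x [0.125 0.2   0.241] | shift [-0.109 -0.205  0.451] = 1 x [-0.109 -0.205  0.451] marg 0.72 0.71 shift-first [-0.106 -0.206  0.45 ] 0.71
turn [0. 0. 0.] = 0 x [0. 0. 0.] | shift [15.016  0.075 -5.525] = 6 x [ 2.503  0.013 -0.921] marg 0.72 0.67 shift-first [15.016  0.075 -5.525] 0.67
```

Request:
{"name": "move_arm", "arguments": {"deltas": "0 0 0 0.5 0 -0.18 -1;0 0 0 1 0 -0.37 -1;0 0 0 1.5 0 -0.55 -1;0 0 0 2 0 -0.74 -1;0 0 0 2 0 -0.74 -1;0 0 0 2 0 -0.74 -1;0 0 0 2 0 -0.74 -1;0 0 0 2 0 -0.74 -1;0 0 0 1.5 0 -0.55 -1;0 0 0 0 0 0 -1"}}

```text
time: 43.18
eef_pos: [0.4417, -0.0043, 0.2456]
orientation: [-0.422, 0.548, 0.611, 0.385]
contact_force: [0.4, -0.3, -0.4]
finger_gap: 0.0627
gripper_force: 55.0
```

```bash
sed -i 's/^    r=differential_evolution(score.*/    r=differential_evolution(score,[(-12,12),(-.005,.025),(-.01,.03)],seed=1,maxiter=30,popsize=10,tol=1e-6)/' fitp.py; python3 fitp.py;python3 -c "
from h import *
a=cam('scene')['frame'][110:260,270:420,::-1];b=cam('top')['frame'][270:390,280:400,::-1]
r=lambda i:cv2.resize(i,(400,400),interpolation=cv2.INTER_CUBIC)
cv2.imwrite('pics/c4.png',np.hstack([r(a),r(b)]))"
```

```text
[-3.14079206  0.00336508  0.009877  ] 74.9607843137255 218.67843137254903
[[-0.00804471  0.9947902  -0.10162553]
 [ 0.05425233  0.10191334  0.99331282]
 [ 0.99849485  0.00247749 -0.05478954]]
bottom ctr [ 0.44179714 -0.01131561  0.16406917] [ 0.44083566 -0.00384102  0.24266161]
```

View pics/c4.png

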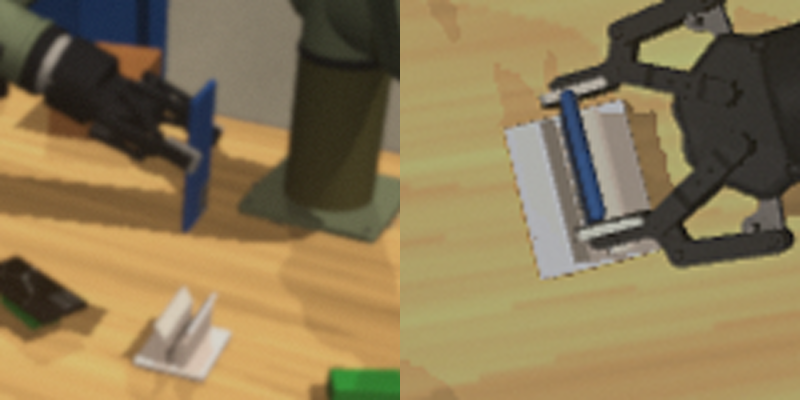

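```bash
cat > final.py <<'E'
import sys;from plan import *;from fitp import fitplate
from h import *
def target(k,x,B,cxy,yaw=None):
    "x=(lean,dz,dl) fit, B plate axes now"
    p,T=cur();sg2={'blue':-1,'black':1}[k];l,_=ld(k)
    X=T.inv()*R.from_matrix(B);n=-ez;Bt=np.c_[sg2*l,np.cross(n,sg2*l),n]
    T2=R.from_matrix(Bt)*X.inv();P=np.r_[cxy,.034]+x[2]*sg2*l+x[1]*T2.as_matrix()[:,2]
    return P,T2
E
python3 - <<'E'
from final import *
c=cam("top");H=hsv(c);h,s=[H[...,i].astype(int) for i in range(2)]
print('rest',rect(c,win((h>45)&(h<80)&(s>120),195,300,285,385),.03))
x,f,_,(q,B),_=fitplate(0,0,0);print(x,f)
np.save('xb.npy',np.r_[x,B.ravel(),cur()[1].as_quat()])
P,T2=target('blue',x,B,rests['blue'][:2]);print(P,np.degrees((K('blue')['T2p'].inv()*T2).as_rotvec()))
p,T=cur();c=go(p+[0,0,.03],T);c=go(np.r_[P[:2],.25],T2)
c=go(np.r_[P[:2],.25],T);go(np.r_[P[:2],.25],T2,c)
E
```

```text
rest (array([435.5, 191.6]), 75.7, 39.8, -63.1)
[-1.83617861  0.00294527  0.00890592] 65.9843137254902
[0.43456267 0.19520652 0.03120264] [-1.27227218e-14  1.76501455e+00  2.18671781e-15]
turn [0. 0. 0.] = 0 x [0. 0. 0.] | shift [ 2.818  0.    -1.03 ] = 1 x [ 2.818  0.    -1.03 ] marg 0.68 0.63 shift-first [ 2.818  0.    -1.03 ] 0.63
turn [  9.477 -87.222 -19.555] = 14 x [ 0.677 -6.23  -1.397] | shift [17.037  8.016 -6.49 ] = 6 x [ 2.839  1.336 -1.082] marg 0.52 0.52 shift-first [ 7.594  1.42  18.356] 0.52
turn [0. 0. 0.] = 0 x [0. 0. 0.] | shift [ 7.594  1.42  18.356] = 7 x [1.085 0.203 2.622] marg 0.68 0.52 shift-first [ 7.594  1.42  18.356] 0.52
turn [  9.477 -87.222 -19.555] = 14 x [ 0.677 -6.23  -1.397] | shift [0. 0. 0.] = 0 x [0. 0. 0.] marg 0.52 0.69 shift-first [0. 0. 0.] 0.52
```

```bash
sed -i "s/'blue':(.438,.188,-64.5)/'blue':(.4355,.1916,-63.1)/" plan.py
python3 - <<'E'
from final import *
a=np.load('xb.npy');x=a[:3];Tq=R.from_quat(a[12:]);B=a[3:12].reshape(3,3)
B=(R.from_rotvec(Tq.as_matrix()[:,1]*np.radians(-.6))*R.from_matrix(B)).as_matrix()
import plan,final;final.cur=lambda:(None,Tq)
P,T2=target('blue',x,B,rests['blue'][:2]);np.save('tb.npy',np.r_[P,T2.as_quat()])
c=go(np.r_[P[:2],.25],cur()[1]);go(np.r_[P[:2],.25],T2,c)
E
```

```text
turn [0. 0. 0.] = 0 x [0. 0. 0.] | shift [ 7.724  1.188 18.713] = 7 x [1.103 0.17  2.673] marg 0.68 0.51 shift-first [ 7.724  1.188 18.713] 0.51
turn [ 10.245 -86.491 -20.862] = 14 x [ 0.732 -6.178 -1.49 ] | shift [0. 0. 0.] = 0 x [0. 0. 0.] marg 0.51 0.68 shift-first [0. 0. 0.] 0.51
```

Request:
{"name": "move_arm", "arguments": {"deltas": "0 0 0 0.97 0.15 2.34 -1;0 0 0 0.97 0.15 2.34 -1;0 0 0 0.97 0.15 2.34 -1;0 0 0 0.97 0.15 2.34 -1;0 0 0 0.97 0.15 2.34 -1;0 0 0 0.97 0.15 2.34 -1;0 0 0 0.97 0.15 2.34 -1;0 0 0 0.97 0.15 2.34 -1;0.68 -5.77 -1.39 0 0 0 -1;0.68 -5.77 -1.39 0 0 0 -1"}}

```text
time: 44.37
eef_pos: [0.4307, 0.1994, 0.2487]
orientation: [-0.359, 0.566, 0.666, 0.327]
contact_force: [0.3, -0.3, -0.2]
finger_gap: 0.0627
gripper_force: 55.1
```

Request:
{"name": "move_arm", "arguments": {"deltas": "0.68 -5.77 -1.39 0 0 0 -1;0.68 -5.77 -1.39 0 0 0 -1;0.68 -5.77 -1.39 0 0 0 -1;0.68 -5.77 -1.39 0 0 0 -1;0.68 -5.77 -1.39 0 0 0 -1;0.68 -5.77 -1.39 0 0 0 -1;0.68 -5.77 -1.39 0 0 0 -1"}}

```text
time: 44.95
eef_pos: [0.4323, 0.1984, 0.2508]
orientation: [-0.099, 0.572, 0.806, 0.115]
contact_force: [-0.8, -1.0, -1.4]
finger_gap: 0.0629
gripper_force: 55.0
```

Request:
{"name": "move_arm", "arguments": {"deltas": "0.68 -5.77 -1.39 0 0 0 -1;0.68 -5.77 -1.39 0 0 0 -1;0.68 -5.77 -1.39 0 0 0 -1;0.68 -5.77 -1.39 0 0 0 -1;0.68 -5.77 -1.39 0 0 0 -1;0.68 -5.77 -1.39 0 0 0 -1;0 0 0 0 0 0 -1;0 0 0 0 0 0 -1"}}

```text
time: 45.62
eef_pos: [0.4311, 0.1995, 0.2492]
orientation: [0.131, 0.516, 0.843, -0.081]
contact_force: [-0.4, 0.2, -0.6]
finger_gap: 0.0627
gripper_force: 55.0
```

Run:
```python
from final import *
a=np.load('tb.npy');P,T2=a[:3],R.from_quat(a[3:]);print(P)
c=go(P+[0,0,.04],T2);go(P+[0,0,.003],T2,c)
```

```text
[0.43187435 0.19874655 0.03119314]
turn [-0.082  0.072  0.142] = 0 x [-0.082  0.072  0.142] | shift [ 5.293  0.036 17.   ] = 6 x [0.882 0.006 2.833] marg 0.68 0.54 shift-first [ 5.314  0.073 16.993] 0.54
turn [0. 0. 0.] = 0 x [0. 0. 0.] | shift [ 1.121 -0.     3.526] = 2 x [ 0.56  -0.     1.763] marg 0.54 0.53 shift-first [ 1.121 -0.     3.526] 0.53
```

Request:
{"name": "move_arm", "arguments": {"deltas": "0 0 0 0.75 0 2.43 -1;0 0 0 0.75 0 2.43 -1;0 0 0 0.75 0 2.43 -1;0 0 0 0.75 0 2.43 -1;0 0 0 0.75 0 2.43 -1;0 0 0 0.75 0 2.43 -1;0 0 0 0.75 0 2.43 -1;0 0 0 0.3 0 0.9 -1;0 0 0 0.3 0 0.9 -1;0 0 0 0 0 0 -1"}}

```text
time: 46.45
eef_pos: [0.4329, 0.1959, 0.0526]
orientation: [0.131, 0.518, 0.841, -0.082]
contact_force: [-0.5, 0.5, -0.6]
finger_gap: 0.0627
gripper_force: 55.0
```

Request:
{"name": "move_arm", "arguments": {"deltas": "0 0 0 0.2 0 0.6 -1;0 0 0 0 0 0 -1;0 0 0 0 0 0 -1"}}

```text
time: 46.7
eef_pos: [0.4344, 0.1974, 0.0485]
orientation: [0.133, 0.517, 0.842, -0.08]
contact_force: [0.3, -0.2, -1.4]
finger_gap: 0.0626
gripper_force: 55.0
```

Request:
{"name": "move_arm", "arguments": {"deltas": "0 0 0 0.1 0 0.3 -1;0 0 0 0 0 0 -1;0 0 0 0 0 0 -1"}}

```text
time: 46.95
eef_pos: [0.4337, 0.1973, 0.0447]
orientation: [0.133, 0.517, 0.842, -0.08]
contact_force: [-0.2, -0.0, -1.2]
finger_gap: 0.0629
gripper_force: 55.0
```

Run:
```python
from final import *
a=np.load('tb.npy');P,T2=a[:3],R.from_quat(a[3:])
go(P,T2)
c=cam('scene');save(c,'last.png')
```

```text
turn [ 0.116  0.201 -0.056] = 0 x [ 0.116  0.201 -0.056] | shift [ 0.609 -0.097  1.226] = 1 x [ 0.609 -0.097  1.226] marg 0.53 0.53 shift-first [ 0.613 -0.1    1.224] 0.53
```

Request:
{"name": "move_arm", "arguments": {"deltas": "0 0 0 0.3 -0.05 0.5 -1;0 0 0 0.1 0 0.2 -1;0 0 0 0 0 0 -1;0 0 0 0 0 0 -1"}}

```text
time: 47.33
eef_pos: [0.4319, 0.1983, 0.0361]
orientation: [0.132, 0.517, 0.842, -0.081]
contact_force: [-0.4, 0.8, -0.5]
finger_gap: 0.0626
gripper_force: 55.0
```

Request:
{"name": "move_arm", "arguments": {"deltas": "0 0 0 0.05 0 0.15 -1;0 0 0 0 0 0 -1;0 0 0 0 0 0 -1"}}

```text
time: 47.58
eef_pos: [0.4323, 0.1984, 0.0348]
orientation: [0.132, 0.517, 0.842, -0.081]
contact_force: [-0.1, 0.3, -0.8]
finger_gap: 0.0629
gripper_force: 55.0
```

Request:
{"name": "move_arm", "arguments": {"deltas": "0 0 0 0.05 0 0.15 -1;0 0 0 0 0 0 -1;0 0 0 0 0 0 -1"}}

```text
time: 47.83
eef_pos: [0.4323, 0.1984, 0.0333]
orientation: [0.132, 0.517, 0.842, -0.081]
contact_force: [0.9, 0.5, -0.7]
finger_gap: 0.0628
gripper_force: 55.0
```

Request:
{"name": "move_arm", "arguments": {"deltas": "0 0 0 0.05 0 0.15 -1;0 0 0 0 0 0 -1;0 0 0 0 0 0 -1"}}

```text
time: 48.08
eef_pos: [0.4326, 0.1985, 0.0322]
orientation: [0.133, 0.517, 0.842, -0.08]
contact_force: [-1.6, 0.7, 4.7]
finger_gap: 0.0625
gripper_force: 55.5
```

Request:
{"name": "move_arm", "arguments": {"deltas": "0 0 0 0.03 0 0.08 -1;0 0 0 0 0 0 -1;0 0 0 0 0 0 0.55;0 0 0 0 0 0 0.55;0 0 0 0 0 0 1;0 0 0 0 0 0 1;0 0 0 0 0 0 1"}}

```text
time: 48.67
eef_pos: [0.4322, 0.1984, 0.0307]
orientation: [0.132, 0.517, 0.842, -0.081]
contact_force: [0.3, -0.3, -0.0]
finger_gap: 0.0853
gripper_force: 0.0
```

Request:
{"name": "move_arm", "arguments": {"deltas": "0 0 0 0 0 -0.7 1;0 0 0 0 0 -1.5 1;0 0 0 0 0 -3 1;0 0 0 0 0 -3 1;0 0 0 0 0 -3 1;0 0 0 0 0 -3 1;0 0 0 0 0 -3 1;0 0 0 0 0 -3 1;0 0 0 0 0 0 1"}}

```text
time: 49.42
eef_pos: [0.407, 0.2569, 0.2304]
orientation: [0.135, 0.517, 0.842, -0.074]
contact_force: [-0.0, 0.8, 0.1]
finger_gap: 0.0852
gripper_force: 0.0
```

Run:
```python
from final import *
k=K('black');p,T=cur();print(p)
c=go(np.r_[k['Pp'][:2],.26],k['Tp']);go(k['Pp']+[0,0,.05],k['Tp'],c)
c=go(np.r_[.45,.0,.33],T);c=go(np.r_[.45,0,.33],k['Tp'],c);go(np.r_[k['Pp'][:2],.25],k['Tp'],c)
```

```text
[0.40695282 0.25686148 0.23043552]
turn [-9.294 53.481 51.609] = 9 x [-1.033  5.942  5.734] | shift [-28.983  22.658 -28.179] = 10 x [-2.898  2.266 -2.818] marg 0.29 0.29 shift-first [-42.081 -16.565  10.108] 0.5
turn [0. 0. 0.] = 0 x [0. 0. 0.] | shift [-11.805   0.     14.069] = 5 x [-2.361  0.     2.814] marg 0.76 0.67 shift-first [-11.805   0.     14.069] 0.67
turn [0. 0. 0.] = 0 x [0. 0. 0.] | shift [-26.731  -7.67   -2.018] = 9 x [-2.97  -0.852 -0.224] marg 0.69 0.62 shift-first [-26.731  -7.67   -2.018] 0.62
turn [-9.294 53.481 51.609] = 9 x [-1.033  5.942  5.734] | shift [0. 0. 0.] = 0 x [0. 0. 0.] marg 0.57 0.57 shift-first [0. 0. 0.] 0.65
turn [0. 0. 0.] = 0 x [0. 0. 0.] | shift [-19.276   8.506  -5.732] = 7 x [-2.754  1.215 -0.819] marg 0.57 0.57 shift-first [-19.276   8.506  -5.732] 0.57
```

Request:
{"name": "move_arm", "arguments": {"deltas": "0 0 0 -2.67 -0.77 -0.2 1;0 0 0 -2.67 -0.77 -0.2 1;0 0 0 -2.67 -0.77 -0.2 1;0 0 0 -2.67 -0.77 -0.2 1;0 0 0 -2.67 -0.77 -0.2 1;0 0 0 -2.67 -0.77 -0.2 1;0 0 0 -2.67 -0.77 -0.2 1;0 0 0 -2.67 -0.77 -0.2 1;0 0 0 -2.67 -0.77 -0.2 1;0 0 0 -2.67 -0.77 -0.2 1"}}

```text
time: 50.25
eef_pos: [0.447, -0.0038, 0.3243]
orientation: [0.132, 0.517, 0.842, -0.08]
contact_force: [-0.3, -0.3, -0.3]
finger_gap: 0.0853
gripper_force: 0.0
```

Request:
{"name": "move_arm", "arguments": {"deltas": "-0.85 4.86 4.69 0 0 0 1;-0.85 4.86 4.69 0 0 0 1;-0.85 4.86 4.69 0 0 0 1;-0.85 4.86 4.69 0 0 0 1;-0.85 4.86 4.69 0 0 0 1;-0.85 4.86 4.69 0 0 0 1;-0.85 4.86 4.69 0 0 0 1;-0.85 4.86 4.69 0 0 0 1;-0.85 4.86 4.69 0 0 0 1"}}

```text
time: 51.0
eef_pos: [0.4475, -0.0029, 0.3244]
orientation: [-0.132, 0.762, 0.594, 0.221]
contact_force: [-0.3, 0.6, -1.1]
finger_gap: 0.0853
gripper_force: 0.0
```

Request:
{"name": "move_arm", "arguments": {"deltas": "-0.85 4.86 4.69 0 0 0 1;-0.85 4.86 4.69 0 0 0 1;0 0 0 -2.41 1.06 -0.72 1;0 0 0 -2.41 1.06 -0.72 1;0 0 0 -2.41 1.06 -0.72 1;0 0 0 -2.41 1.06 -0.72 1;0 0 0 -2.41 1.06 -0.72 1;0 0 0 -2.41 1.06 -0.72 1;0 0 0 -2.41 1.06 -0.72 1;0 0 0 -2.41 1.06 -0.72 1"}}

```text
time: 51.83
eef_pos: [0.4503, -0.2076, 0.245]
orientation: [-0.187, 0.788, 0.515, 0.28]
contact_force: [1.2, 0.6, -0.3]
finger_gap: 0.0853
gripper_force: 0.0
```

Run:
```python
from final import *
k=K('black');c=go(k['Pp']+[0,0,.06],k['Tp'])
c=cam('top');H=hsv(c);h,s,v=[H[...,i].astype(int) for i in range(3)]
m=win(~((h>8)&(h<35)&(s>70)),200,295,290,390)
print(rect(c,m,.038), 'blue face pix',win((h>100)&(h<130)&(s>150),200,295,290,390).sum())
```

```text
turn [-0.215  0.647 -0.333] = 1 x [-0.215  0.647 -0.333] | shift [-9.744  0.235 12.53 ] = 5 x [-1.949  0.047  2.506] marg 0.75 0.67 shift-first [-9.6    0.338 12.638] 0.67
(array([439.3, 188.4]), 139.3, 64.2, -63.6) blue face pix 33
```

Blue housing lies coil up on its rest, about 5 mm off centre. Next is black.

Request:
{"name": "move_arm", "arguments": {"deltas": "-0.2 0.6 -0.3 -1.95 0.05 2.5 1;0 0 0 -1.95 0.05 2.5 1;0 0 0 -1.95 0.05 2.5 1;0 0 0 -1.95 0.05 2.5 1;0 0 0 -1.95 0.05 2.5 1;0 0 0 0 0 0 1;0 0 0 0 0 0 1;0 0 0 0 0 0 1"}}

```text
time: 52.55
eef_pos: [0.4555, -0.2031, 0.0886]
orientation: [-0.187, 0.785, 0.516, 0.286]
contact_force: [0.3, 0.3, 0.0]
finger_gap: 0.0855
gripper_force: 0.0
```

Run:
```python
from final import *
k=K('black');c=go(k['Pp'],k['Tp'])
```

```text
turn [0.069 0.052 0.041] = 0 x [0.069 0.052 0.041] | shift [-4.023 -0.061  4.752] = 2 x [-2.012 -0.031  2.376] marg 0.67 0.66 shift-first [-4.019 -0.07   4.755] 0.66
```

Request:
{"name": "move_arm", "arguments": {"deltas": "0 0 0 -1.35 -0.03 1.6 1;0 0 0 -1.35 -0.03 1.6 1;0 0 0 -1.3 0 1.55 1;0 0 0 0 0 0 1;0 0 0 0 0 0 1;0 0 0 0 0 0 -1;0 0 0 0 0 0 -1;0 0 0 0 0 0 -1;0 0 0 0 0 0 -1;0 0 0 0 0 0 -1", "force": 50}}

```text
time: 53.38
eef_pos: [0.4554, -0.2039, 0.0274]
orientation: [-0.186, 0.785, 0.516, 0.286]
contact_force: [-0.5, -1.1, 6.9]
finger_gap: 0.0632
gripper_force: 55.1
```

Run:
```python
from final import *
k=K('black');c=go(k['Pp'],k['Tp'])
```

```text
turn [0.169 0.073 0.111] = 0 x [0.169 0.073 0.111] | shift [-0.028 -0.084  0.109] = 1 x [-0.028 -0.084  0.109] marg 0.67 0.67 shift-first [-0.027 -0.084  0.109] 0.66
```

Request:
{"name": "move_arm", "arguments": {"deltas": "0 0 0 0 0 0 -1;0 0 0 0.4 0 -0.5 -1;0 0 0 0.8 0 -1 -1;0 0 0 1.5 0 -1.8 -1;0 0 0 2 0 -2.4 -1;0 0 0 2 0 -2.4 -1;0 0 0 2 0 -2.4 -1;0 0 0 2 0 -2.4 -1;0 0 0 2 0 -2.4 -1;0 0 0 1 0 -1.2 -1"}}

```text
time: 54.22
eef_pos: [0.4547, -0.2041, 0.2447]
orientation: [-0.184, 0.785, 0.517, 0.286]
contact_force: [1.1, -0.6, -0.6]
finger_gap: 0.063
gripper_force: 54.7
```

Run:
```python
from final import *
k=K('black');c=go(k['Ps']+[0,0,.15],cur()[1]);c=go(k['Ps']+[0,0,.15],k['Ts'],c)
c=cam("top");H=hsv(c);h,s=[H[...,i].astype(int) for i in range(2)]
print('rest',rect(c,win((h>45)&(h<80)&(s>120),370,265,475,345),.03))
c=go(k['Ps']+[0,0,.15],k['Ts'])
```

```text
turn [0. 0. 0.] = 0 x [0. 0. 0.] | shift [11.928 -8.564 11.309] = 4 x [ 2.982 -2.141  2.827] marg 0.75 0.46 shift-first [11.928 -8.564 11.309] 0.46
turn [ -2.508 -87.576 -32.241] = 14 x [-0.179 -6.255 -2.303] | shift [0. 0. 0.] = 0 x [0. 0. 0.] marg 0.24 0.24 shift-first [0. 0. 0.] 0.46
rest (array([ 445.4, -195.9]), 76.4, 26.9, 66.6)
turn [ -2.296 -87.445 -32.24 ] = 14 x [-0.164 -6.246 -2.303] | shift [ 12.942   0.453 -13.406] = 5 x [ 2.588  0.091 -2.681] marg 0.13 0.13 shift-first [11.882 -8.68  11.441] 0.45
```

Request:
{"name": "move_arm", "arguments": {"deltas": "0 0 0 1.49 -1.08 1.42 -1;0 0 0 1.49 -1.08 1.42 -1;0 0 0 1.49 -1.08 1.42 -1;0 0 0 1.49 -1.08 1.42 -1;0 0 0 1.49 -1.08 1.42 -1;0 0 0 1.49 -1.08 1.42 -1;0 0 0 1.49 -1.08 1.42 -1;0 0 0 1.49 -1.08 1.42 -1"}}

```text
time: 54.93
eef_pos: [0.439, -0.0167, 0.2288]
orientation: [-0.188, 0.786, 0.516, 0.285]
contact_force: [-0.2, -0.0, -0.8]
finger_gap: 0.063
gripper_force: 54.7
```

Request:
{"name": "move_arm", "arguments": {"deltas": "-0.15 -5.47 -2.015 0 0 0 -1;-0.15 -5.47 -2.015 0 0 0 -1;-0.15 -5.47 -2.015 0 0 0 -1;-0.15 -5.47 -2.015 0 0 0 -1;-0.15 -5.47 -2.015 0 0 0 -1;-0.15 -5.47 -2.015 0 0 0 -1;-0.15 -5.47 -2.015 0 0 0 -1;-0.15 -5.47 -2.015 0 0 0 -1"}}

```text
time: 55.6
eef_pos: [0.4396, -0.0181, 0.2299]
orientation: [0.069, 0.758, 0.648, 0.0]
contact_force: [-0.6, 0.3, -0.8]
finger_gap: 0.0632
gripper_force: 54.8
```

Request:
{"name": "move_arm", "arguments": {"deltas": "-0.15 -5.47 -2.015 0 0 0 -1;-0.15 -5.47 -2.015 0 0 0 -1;-0.15 -5.47 -2.015 0 0 0 -1;-0.15 -5.47 -2.015 0 0 0 -1;-0.15 -5.47 -2.015 0 0 0 -1;-0.15 -5.47 -2.015 0 0 0 -1;-0.15 -5.47 -2.015 0 0 0 -1;-0.15 -5.47 -2.015 0 0 0 -1;0 0 0 0 0 0 -1;0 0 0 0 0 0 -1"}}

```text
time: 56.43
eef_pos: [0.4388, -0.0176, 0.2278]
orientation: [0.308, 0.607, 0.675, -0.283]
contact_force: [1.0, -0.4, -0.4]
finger_gap: 0.063
gripper_force: 54.8
```

```bash
sed -i "s/        b=(h>95)&(h<130)&(s>110)/        b=(h>95)\&(h<130)\&(s>110) if colr=='blue' else (v<60)/; s/fitplate(-1,np.radians(40),'blue')/fitplate(-1,0,__import__('sys').argv[1])/" fitp.py
python3 fitp.py black
python3 - <<'E'
from final import *
k=K('black');go(k['Ps']+[0,0,.05],k['Ts'])
c=cam("top");H=hsv(c);h,s=[H[...,i].astype(int) for i in range(2)]
print('rest',rect(c,win((h>45)&(h<80)&(s>120),370,265,475,345),.03))
print(np.bincount((hsv(cam('scene'))[...,2][130:230,300:360]//10).ravel()))
E
```

```text
[-0.73080882  0.00727097  0.00660154] 814.1803921568628 896.129411764706
[[ 0.00285631  0.99499596 -0.09987436]
 [ 0.01310529  0.09982894  0.9949183 ]
 [ 0.99991004 -0.00415068 -0.01275456]]
bottom ctr [ 0.43912793 -0.01384075  0.15760516] [ 0.43987915 -0.0183399   0.22947749]
turn [-0.208 -0.503  0.136] = 1 x [-0.208 -0.503  0.136] | shift [7.256 0.126 6.273] = 3 x [2.419 0.042 2.091] marg 0.24 0.2 shift-first [7.2   0.166 6.336] 0.21
rest (array([ 452.9, -200. ]), 76.6, 40.8, 62.1)
[   0    0    9  376  132   88   92   80  143  508  229  202  760 1138
  290  207  192   90  117  288  611  448]
```

```bash
python3 - <<'E'
s=open('fitp.py').read()
s=s.replace("        ms.append((b,w))","""        if colr=='black':
            ax=M[:,2];t=35 if c is C[0] else 55
            ln=[tuple(int(round(k)) for k in pix(c,P+d*ax)) for d in(.012,-.30)]
            X=np.zeros(b.shape,np.uint8);cv2.line(X,ln[0],ln[1],255,t);b=b&(X==0);w=w&(X==0);vis.append((c['frame'].copy(),b,w))
        ms.append((b,w))""").replace("    ms=[]\n","    ms=[];vis=[]\n")
s=s.replace("    return r.x,r.fun","""    if colr=='black':
        o=[]
        for c,(f,b,w) in zip(C,vis):
            q,_=corners(r.x);f=f[:,:,::-1].copy();f[b]=(255,0,255);u,v_=np.mean([pix(c,k) for k in q],0).astype(int)
            for k in q:cv2.circle(f,tuple(int(round(e)) for e in pix(c,k)),1,(0,255,0),-1)
            o.append(cv2.resize(f[v_-50:v_+50,u-50:u+50],(400,400),interpolation=cv2.INTER_NEAREST))
        cv2.imwrite('pics/fit.png',np.hstack(o))
    return r.x,r.fun""")
open('fitp.py','w').write(s)
E
python3 fitp.py black
```

```text
[-1.04296849  0.00581013  0.00215148] 69.31372549019608 123.5843137254902
[[ 0.00121458  0.99509645 -0.09890187]
 [ 0.01841251  0.09886292  0.9949307 ]
 [ 0.99982974 -0.00302945 -0.01820215]]
bottom ctr [ 0.4396253  -0.01571595  0.16162047] [ 0.44013856 -0.01878709  0.22998876]
```

View pics/fit.png

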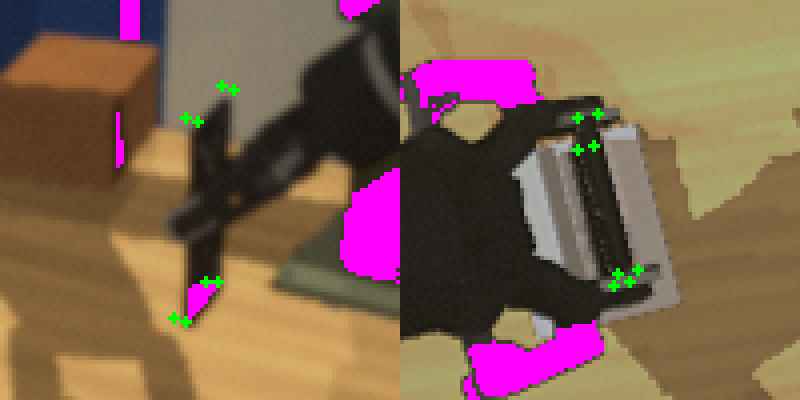

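```bash
cat > edge.py <<'E'
from final import *
from scipy.optimize import least_squares
def edgefit(DZ0=.009,DL0=.0095):
    c=cam('scene');im=cv2.GaussianBlur(c['frame'].astype(np.float32).mean(2),(3,3),.7);P,T=cur();M=T.as_matrix()
    up=ez;yx=ex;nn=ey;g=P-DZ0*M[:,2]
    def line(lean,dy):   # near, -ey side vertical edge
        u=up*np.cos(lean)-nn*np.sin(lean);n2=nn*np.cos(lean)+up*np.sin(lean)
        cc=g+nn*dy+yx*.032-n2*.004
        return lambda s:np.array(pix(c,cc+u*s))
    L=line(0,0);obs=[]
    for s in list(np.linspace(-.074,-.03,16))+list(np.linspace(.026,.054,10)):
        u,v=L(s);us=np.arange(u-9,u+9,.25).astype(np.float32)
        pr=cv2.remap(im,us[None],np.full_like(us,v)[None],cv2.INTER_LINEAR)[0];gr=-np.gradient(pr);i=gr.argmax()
        if gr[i]>2:obs.append((s,us[i],gr[i]))
    obs=np.array(obs)
    r=least_squares(lambda p:[line(p[0],p[1])(s)[0]-u for s,u,_ in obs],[0,0],loss='soft_l1',f_scale=.5,x_scale=[.01,.001])
    print('lean deg(top to -y)',np.degrees(r.x[0]),'dy mm',r.x[1]*1e3,'rms',np.sqrt(np.mean(np.array(r.fun)**2)),len(obs))
    print(np.c_[obs[:,0]*1e3,[u-L(s)[0] for s,u,_ in obs]].round(1).tolist())
    print('bottom y offset from S, mm:',((g-np.r_[S,0])@ey+r.x[1]+np.sin(r.x[0])*.0795)*1e3)
if __name__=='__main__':edgefit()
E
python3 edge.py
```

```text
lean deg(top to -y) -0.32844265252104854 dy mm 2.473611655773842 rms 0.34342490600096687 26
[[-74.0, 1.0], [-71.1, 1.0], [-68.1, 0.8], [-65.2, 0.8], [-62.3, 0.7], [-59.3, 0.7], [-56.4, 0.7], [-53.5, 0.8], [-50.5, 0.5], [-47.6, 0.5], [-44.7, 0.5], [-41.7, 0.7], [-38.8, 0.3], [-35.9, 0.5], [-32.9, 1.2], [-30.0, 1.5], [26.0, 1.5], [29.1, 1.2], [32.2, 1.0], [35.3, 1.3], [38.4, 1.0], [41.6, 1.2], [44.7, 1.0], [47.8, -0.0], [50.9, 1.0], [54.0, 0.8]]
bottom y offset from S, mm: 2.212773693873444
```

Run:
```python
import plan;from plan import *
plan.S=S-.0025*ey[:2];plan.DZ=.009
k=K('black');print(k['Ps']);c=go(k['Ps']+[0,0,.05],k['Ts'])
```

```text
[ 0.44144936 -0.02134631  0.08421491]
turn [-0.212 -0.46   0.073] = 1 x [-0.212 -0.46   0.073] | shift [7.15  0.109 6.358] = 3 x [2.383 0.036 2.119] marg 0.24 0.2 shift-first [7.099 0.142 6.415] 0.21
```

Request:
{"name": "move_arm", "arguments": {"deltas": "-0.2 -0.4 0 1.2 0.02 1.06 -1;0 0 0 1.2 0.02 1.06 -1;0 0 0 1.2 0.02 1.06 -1;0 0 0 1.2 0.02 1.06 -1;0 0 0 1.2 0.02 1.06 -1;0 0 0 1.15 0 1.06 -1;0 0 0 0 0 0 -1;0 0 0 0 0 0 -1;0 0 0 0 0 0 -1"}}

```text
time: 57.53
eef_pos: [0.4414, -0.0209, 0.1344]
orientation: [0.313, 0.607, 0.673, -0.284]
contact_force: [0.1, 0.4, -0.2]
finger_gap: 0.0628
gripper_force: 54.8
```

```bash
python3 - <<'E'
import plan;from plan import *
plan.S=S-.0025*ey[:2];plan.DZ=.009
k=K('black');c=go(k['Ps']+[0,0,.05],k['Ts']);c=go(k['Ps']+[0,0,.02],k['Ts'])
E
python3 edge.py
```

```text
turn [ 0.019 -0.004  0.144] = 0 x [ 0.019 -0.004  0.144] | shift [-0.019  0.002  0.045] = 1 x [-0.019  0.002  0.045] marg 0.2 0.2 shift-first [-0.019  0.002  0.045] 0.2
turn [ 0.019 -0.004  0.144] = 0 x [ 0.019 -0.004  0.144] | shift [2.279 0.002 1.973] = 1 x [2.279 0.002 1.973] marg 0.2 0.18 shift-first [2.279 0.007 1.973] 0.18
lean deg(top to -y) 0.04003489023189788 dy mm 1.9398249784192365 rms 0.2906094334385023 26
[[-74.0, 0.5], [-71.1, 0.5], [-68.1, 0.5], [-65.2, 0.2], [-62.3, 0.3], [-59.3, 0.3], [-56.4, 0.2], [-53.5, 1.2], [-50.5, 1.0], [-47.6, 1.2], [-44.7, 1.0], [-41.7, 0.8], [-38.8, 1.0], [-35.9, 0.7], [-32.9, 0.7], [-30.0, 1.0], [26.0, 0.8], [29.1, 0.8], [32.2, 1.0], [35.3, 0.5], [38.4, 0.5], [41.6, 0.7], [44.7, 0.5], [47.8, 0.7], [50.9, 0.5], [54.0, 0.5]]
bottom y offset from S, mm: 0.08658179717181443
```

Request:
{"name": "move_arm", "arguments": {"deltas": "0 0 0 0.45 0 0.4 -1;0 0 0 0.45 0 0.38 -1;0 0 0 0.45 0 0.38 -1;0 0 0 0.45 0 0.38 -1;0 0 0 0 0 0 -1;0 0 0 0 0 0 -1"}}

```text
time: 58.08
eef_pos: [0.4402, -0.0211, 0.1091]
orientation: [0.313, 0.606, 0.674, -0.285]
contact_force: [-0.4, 0.6, 0.4]
finger_gap: 0.063
gripper_force: 54.8
```

Request:
{"name": "move_arm", "arguments": {"deltas": "0 0 0 0.23 0 0.19 -1;0 0 0 0.23 0 0.19 -1;0 0 0 0 0 0 -1;0 0 0 0 0 0 -1"}}

```text
time: 58.42
eef_pos: [0.4406, -0.021, 0.1036]
orientation: [0.313, 0.606, 0.674, -0.284]
contact_force: [1.1, -0.4, 0.1]
finger_gap: 0.0632
gripper_force: 54.8
```

Entered the slot without contact. Continuing to the floor.

Request:
{"name": "move_arm", "arguments": {"deltas": "0 0 0 0.38 0 0.32 -1;0 0 0 0.38 0 0.32 -1;0 0 0 0.38 0 0.32 -1;0 0 0 0 0 0 -1;0 0 0 0 0 0 -1"}}

```text
time: 58.83
eef_pos: [0.4402, -0.0211, 0.0883]
orientation: [0.313, 0.606, 0.674, -0.285]
contact_force: [0.2, -0.4, 0.0]
finger_gap: 0.0626
gripper_force: 54.8
```

Request:
{"name": "move_arm", "arguments": {"deltas": "0 0 0 0.2 0 0.17 -1;0 0 0 0 0 0 -1;0 0 0 0 0 0 -1"}}

```text
time: 59.08
eef_pos: [0.4406, -0.021, 0.0862]
orientation: [0.313, 0.606, 0.674, -0.284]
contact_force: [-0.2, -0.1, -0.7]
finger_gap: 0.0627
gripper_force: 54.8
```

Request:
{"name": "move_arm", "arguments": {"deltas": "0 0 0 0.12 0 0.1 -1;0 0 0 0 0 0 -1;0 0 0 0 0 0 -1"}}

```text
time: 59.33
eef_pos: [0.4406, -0.021, 0.0846]
orientation: [0.313, 0.606, 0.674, -0.284]
contact_force: [-0.6, 0.7, -1.0]
finger_gap: 0.0634
gripper_force: 54.8
```

Request:
{"name": "move_arm", "arguments": {"deltas": "0 0 0 0.12 0 0.1 -1;0 0 0 0 0 0 -1;0 0 0 0 0 0 -1"}}

```text
time: 59.58
eef_pos: [0.4409, -0.021, 0.0834]
orientation: [0.313, 0.606, 0.673, -0.284]
contact_force: [-0.3, -0.1, 1.9]
finger_gap: 0.0634
gripper_force: 55.0
```

Request:
{"name": "move_arm", "arguments": {"deltas": "0 0 0 0.04 0 0.03 -1;0 0 0 0 0 0 0.6;0 0 0 0 0 0 0.6;0 0 0 0 0 0 1;0 0 0 0 0 0 1;0 0 0 0 0 0 1"}}

```text
time: 60.08
eef_pos: [0.4405, -0.021, 0.0824]
orientation: [0.313, 0.606, 0.674, -0.284]
contact_force: [-1.0, -0.6, 0.1]
finger_gap: 0.0852
gripper_force: 0.0
```

Request:
{"name": "move_arm", "arguments": {"deltas": "0 0 0 0 0 -1 1;0 0 0 0 0 -2 1;0 0 0 0 0 -3 1;0 0 0 0 0 -3 1;0 0 0 0 0 -3 1;0 0 0 0 0 -3 1;0 0 0 0 0 0 1;0 0 0 0 0 0 1"}}

```text
time: 60.75
eef_pos: [0.4299, 0.0951, 0.1803]
orientation: [0.314, 0.606, 0.674, -0.282]
contact_force: [0.3, -0.1, -0.9]
finger_gap: 0.0853
gripper_force: 0.0
```

Run:
```python
import plan;from plan import *
plan.S=S-.001*ey[:2]
k=K('black');p,T=cur();A=p+[0,-.0,.16]
c=go(A,T);c=go(A,k['T2s'],c);z=k['T2s'].as_matrix()[:,2];Q=k['P2s']
B=Q-.13*z;c=go(np.r_[B[:2],A[2]],k['T2s'],c);c=go(B,k['T2s'],c);c=go(Q,k['T2s'],c)
```

```text
turn [0. 0. 0.] = 0 x [0. 0. 0.] | shift [-12.236   0.003 -10.309] = 5 x [-2.447  0.001 -2.062] marg 0.33 0.32 shift-first [-12.236   0.003 -10.309] 0.32
turn [ -0.044 119.887   0.325] = 19 x [-0.002  6.31   0.017] | shift [0. 0. 0.] = 0 x [0. 0. 0.] marg 0.32 0.62 shift-first [0. 0. 0.] 0.32
turn [0. 0. 0.] = 0 x [0. 0. 0.] | shift [ -7.571  -0.028 -20.802] = 7 x [-1.082 -0.004 -2.972] marg 0.62 0.41 shift-first [ -7.571  -0.028 -20.802] 0.41
turn [0. 0. 0.] = 0 x [0. 0. 0.] | shift [-19.662  -0.      7.156] = 7 x [-2.809 -0.     1.022] marg 0.41 0.41 shift-first [-19.662  -0.      7.156] 0.41
turn [0. 0. 0.] = 0 x [0. 0. 0.] | shift [-0.  0. 13.] = 5 x [-0.   0.   2.6] marg 0.68 0.68 shift-first [-0.  0. 13.] 0.68
```

Request:
{"name": "move_arm", "arguments": {"deltas": "0 0 0 -2.45 0 -2.06 1;0 0 0 -2.45 0 -2.06 1;0 0 0 -2.45 0 -2.06 1;0 0 0 -2.45 0 -2.06 1;0 0 0 -2.45 0 -2.06 1;0 6.66 0 0 0 0 1;0 6.66 0 0 0 0 1;0 6.66 0 0 0 0 1;0 6.66 0 0 0 0 1;0 6.66 0 0 0 0 1"}}

```text
time: 61.58
eef_pos: [0.429, 0.0932, 0.3384]
orientation: [0.105, 0.663, 0.735, -0.097]
contact_force: [0.1, -0.5, -0.9]
finger_gap: 0.0855
gripper_force: 0.0
```

Request:
{"name": "move_arm", "arguments": {"deltas": "0 6.66 0 0 0 0 1;0 6.66 0 0 0 0 1;0 6.66 0 0 0 0 1;0 6.66 0 0 0 0 1;0 6.66 0 0 0 0 1;0 6.66 0 0 0 0 1;0 6.66 0 0 0 0 1;0 6.66 0 0 0 0 1;0 6.66 0 0 0 0 1;0 6.66 0 0 0 0 1"}}

```text
time: 62.42
eef_pos: [0.4292, 0.0924, 0.3385]
orientation: [-0.316, 0.608, 0.671, 0.284]
contact_force: [0.4, 0.6, -0.2]
finger_gap: 0.0857
gripper_force: 0.0
```

Request:
{"name": "move_arm", "arguments": {"deltas": "0 6.66 0 0 0 0 1;0 6.66 0 0 0 0 1;0 6.66 0 0 0 0 1;0 0 0 -1.08 0 -2.97 1;0 0 0 -1.08 0 -2.97 1;0 0 0 -1.08 0 -2.97 1;0 0 0 -1.08 0 -2.97 1;0 0 0 -1.08 0 -2.97 1;0 0 0 -1.08 0 -2.97 1;0 0 0 -1.08 0 -2.97 1"}}

```text
time: 63.25
eef_pos: [0.4515, -0.1282, 0.3383]
orientation: [-0.427, 0.55, 0.607, 0.383]
contact_force: [0.6, -0.5, -0.6]
finger_gap: 0.0856
gripper_force: 0.0
```

Request:
{"name": "move_arm", "arguments": {"deltas": "0 0 0 -2.81 0 1.02 1;0 0 0 -2.81 0 1.02 1;0 0 0 -2.81 0 1.02 1;0 0 0 -2.81 0 1.02 1;0 0 0 -2.81 0 1.02 1;0 0 0 -2.81 0 1.02 1;0 0 0 -2.81 0 1.02 1;0 0 0 0 0 0 1;0 0 0 0 0 0 1"}}

```text
time: 64.0
eef_pos: [0.4502, -0.1262, 0.1292]
orientation: [-0.429, 0.55, 0.606, 0.383]
contact_force: [1.6, 0.8, 0.1]
finger_gap: 0.0856
gripper_force: 0.0
```

Run:
```python
import plan;from plan import *
plan.S=S-.001*ey[:2]
k=K('black');go(k['P2s'],k['T2s'])
```

```text
turn [-0.207 -0.244 -0.374] = 1 x [-0.207 -0.244 -0.374] | shift [ 0.202  0.185 13.017] = 5 x [0.04  0.037 2.603] marg 0.68 0.68 shift-first [ 0.148  0.231 13.017] 0.68
```

Request:
{"name": "move_arm", "arguments": {"deltas": "-0.1 -0.2 -0.2 0.03 0.03 2.1 1;0 0 0 0.03 0.03 2.1 1;0 0 0 0.03 0.03 2.1 1;0 0 0 0.03 0.03 2.1 1;0 0 0 0.03 0.03 2.1 1;0 0 0 0 0.02 2.3 1;0 0 0 0 0 0 1;0 0 0 0 0 0 1"}}

```text
time: 64.67
eef_pos: [0.4411, -0.0067, 0.0889]
orientation: [-0.424, 0.549, 0.61, 0.383]
contact_force: [0.6, -0.6, 0.2]
finger_gap: 0.0851
gripper_force: 0.0
```

Request:
{"name": "move_arm", "arguments": {"deltas": "0 0 0 0 0 0 -1;0 0 0 0 0 0 -1;0 0 0 0 0 0 -1;0 0 0 0 0 0 -1;0 0 0 0 0 0 -1;0 0 0 0 0 0 -1", "force": 50}}

```text
time: 65.17
eef_pos: [0.4421, -0.008, 0.0885]
orientation: [-0.423, 0.549, 0.61, 0.384]
contact_force: [1.9, -2.4, 6.9]
finger_gap: 0.0624
gripper_force: 56.1
```

Request:
{"name": "move_arm", "arguments": {"deltas": "0 0 0 0.5 0 -0.18 -1;0 0 0 1 0 -0.37 -1;0 0 0 1.5 0 -0.55 -1;0 0 0 2 0 -0.74 -1;0 0 0 2 0 -0.74 -1;0 0 0 2 0 -0.74 -1;0 0 0 2 0 -0.74 -1;0 0 0 2 0 -0.74 -1;0 0 0 1.5 0 -0.55 -1;0 0 0 0 0 0 -1"}}

```text
time: 66.0
eef_pos: [0.4418, -0.0075, 0.2447]
orientation: [-0.422, 0.549, 0.611, 0.383]
contact_force: [0.5, -0.0, -1.2]
finger_gap: 0.0625
gripper_force: 55.8
```

```bash
cat > edge2.py <<'E'
from final import *
from scipy.optimize import least_squares
c=cam('scene');im=cv2.GaussianBlur(c['frame'].astype(np.float32).mean(2),(3,3),.7);P,T=cur();M=T.as_matrix();print(P,np.degrees(np.arcsin(-M[2,2])))
g=P-.004*M[:,2]
def line(lean,dy,sx):
    u=ez*np.cos(lean)-ey*np.sin(lean);n2=ey*np.cos(lean)+ez*np.sin(lean)
    cc=g+ey*dy+ex*.032*sx+n2*.004*(-sx)
    return lambda s:np.array(pix(c,cc+u*s))
for sx,sgn,rng in((-1,1,list(np.linspace(-.06,-.03,14))+list(np.linspace(.025,.052,12))),(1,-1,list(np.linspace(-.074,-.035,14))+list(np.linspace(.045,.054,5)))):
    L=line(0,0,sx);obs=[]
    for s in rng:
        u,v=L(s);us=np.arange(u-8,u+8,.25).astype(np.float32)
        pr=cv2.remap(im,us[None],np.full_like(us,v)[None],cv2.INTER_LINEAR)[0];gr=sgn*np.gradient(pr);i=gr.argmax()
        if gr[i]>2:obs.append((s,us[i]))
    obs=np.array(obs)
    r=least_squares(lambda p:[line(p[0],p[1],sx)(s)[0]-u for s,u in obs],[0,0],loss='soft_l1',f_scale=.4,x_scale=[.01,.001])
    print(sx,'lean deg(top to -y)',np.degrees(r.x[0]).round(2),'dy mm',(r.x[1]*1e3).round(2),len(obs),[round(u-L(s)[0],1) for s,u in obs])
E
python3 edge2.py
```

```text
[ 0.4413023  -0.00728048  0.24296806] 20.517711444992067
-1 lean deg(top to -y) -1.23 dy mm -0.7 26 [np.float64(-1.0), np.float64(-1.0), np.float64(-1.0), np.float64(-0.8), np.float64(-1.0), np.float64(0.0), np.float64(-0.2), np.float64(-0.0), np.float64(-0.3), np.float64(-0.5), np.float64(-0.5), np.float64(-0.5), np.float64(-0.5), np.float64(-0.5), np.float64(0.3), np.float64(-0.0), np.float64(0.2), np.float64(0.0), np.float64(-0.0), np.float64(0.0), np.float64(-0.0), np.float64(-0.2), np.float64(-0.0), np.float64(0.0), np.float64(-0.5), np.float64(0.8)]
1 lean deg(top to -y) 1.56 dy mm -1.33 15 [np.float64(-0.2), np.float64(-0.3), np.float64(-0.3), np.float64(0.0), np.float64(0.0), np.float64(-0.5), np.float64(-0.3), np.float64(0.7), np.float64(0.5), np.float64(0.5), np.float64(0.3), np.float64(0.5), np.float64(0.5), np.float64(0.3), np.float64(-4.3)]
```

```bash
sed -i "s/'black':(.457,-.198,66.6)/'black':(.4529,-.200,63.0)/" plan.py
python3 - <<'E'
from final import *
c=cam("top");H=hsv(c);h,s=[H[...,i].astype(int) for i in range(2)]
print('rest',rect(c,win((h>45)&(h<80)&(s>120),370,265,475,345),.03))
a=np.radians(1.2);u=ez*np.cos(a)+ey*np.sin(a);n=ey*np.cos(a)-ez*np.sin(a);B=np.c_[u,np.cross(n,u),n]
x=(0,.005,.013);P,T2=target('black',x,B,rests['black'][:2]);print(P,np.degrees((K('black')['T2p'].inv()*T2).as_rotvec()))
np.save('tk.npy',np.r_[P,T2.as_quat()]);p,T=cur()
c=go(p+[0,0,.02],T);c=go(p+[0,0,.02],T2,c);c=go(np.r_[P[:2],.25],T2,c);go(P+[0,0,.003],T2,c)
E
```

```text
rest (array([ 431.6, -217.5]), 30.3, 19.0, 81.4)
[ 0.4580485  -0.18988105  0.02927891] [ 0.07447876  0.77280527 -0.09973225]
turn [0. 0. 0.] = 0 x [0. 0. 0.] | shift [ 1.874  0.002 -0.698] = 1 x [ 1.874  0.002 -0.698] marg 0.68 0.65 shift-first [ 1.874  0.002 -0.698] 0.65
turn [-15.266 -86.137  32.912] = 14 x [-1.09  -6.153  2.351] | shift [0. 0. 0.] = 0 x [0. 0. 0.] marg 0.65 0.72 shift-first [0. 0. 0.] 0.65
turn [0. 0. 0.] = 0 x [0. 0. 0.] | shift [-14.278   9.824   6.219] = 5 x [-2.856  1.965  1.244] marg 0.72 0.72 shift-first [-14.278   9.824   6.219] 0.72
turn [0. 0. 0.] = 0 x [0. 0. 0.] | shift [ 7.17   0.039 20.558] = 7 x [1.024 0.006 2.937] marg 0.76 0.61 shift-first [ 7.17   0.039 20.558] 0.61
```

Request:
{"name": "move_arm", "arguments": {"deltas": "0 0 0 1.87 0 -0.7 -1;-0.954 -5.384 2.057 0 0 0 -1;-0.954 -5.384 2.057 0 0 0 -1;-0.954 -5.384 2.057 0 0 0 -1;-0.954 -5.384 2.057 0 0 0 -1;-0.954 -5.384 2.057 0 0 0 -1;-0.954 -5.384 2.057 0 0 0 -1;-0.954 -5.384 2.057 0 0 0 -1;-0.954 -5.384 2.057 0 0 0 -1"}}

```text
time: 66.85
eef_pos: [0.4402, -0.0072, 0.2606]
orientation: [-0.184, 0.758, 0.612, 0.129]
contact_force: [-0.5, 0.6, -0.5]
finger_gap: 0.0626
gripper_force: 55.8
```

Request:
{"name": "move_arm", "arguments": {"deltas": "-0.954 -5.384 2.057 0 0 0 -1;-0.954 -5.384 2.057 0 0 0 -1;-0.954 -5.384 2.057 0 0 0 -1;-0.954 -5.384 2.057 0 0 0 -1;-0.954 -5.384 2.057 0 0 0 -1;-0.954 -5.384 2.057 0 0 0 -1;-0.954 -5.384 2.057 0 0 0 -1;-0.954 -5.384 2.057 0 0 0 -1"}}

```text
time: 67.52
eef_pos: [0.4403, -0.0068, 0.2608]
orientation: [0.087, 0.84, 0.515, -0.145]
contact_force: [0.0, 0.2, -0.8]
finger_gap: 0.0626
gripper_force: 55.8
```

Request:
{"name": "move_arm", "arguments": {"deltas": "0 0 0 -2.04 1.4 0.89 -1;0 0 0 -2.04 1.4 0.89 -1;0 0 0 -2.04 1.4 0.89 -1;0 0 0 -2.04 1.4 0.89 -1;0 0 0 -2.04 1.4 0.89 -1;0 0 0 -2.04 1.4 0.89 -1;0 0 0 -2.04 1.4 0.89 -1;0 0 0 0 0 0 -1;0 0 0 0 0 0 -1"}}

```text
time: 68.27
eef_pos: [0.4567, -0.1904, 0.2474]
orientation: [0.084, 0.841, 0.515, -0.144]
contact_force: [-0.2, -0.1, -0.3]
finger_gap: 0.0626
gripper_force: 55.8
```

Run:
```python
from final import *
a=np.load('tk.npy');P,T2=a[:3],R.from_quat(a[3:])
c=go(P+[0,0,.03],T2)
```

```text
turn [-0.372 -0.077 -0.027] = 1 x [-0.372 -0.077 -0.027] | shift [ 6.294  0.133 17.725] = 6 x [1.049 0.022 2.954] marg 0.75 0.62 shift-first [ 6.271  0.245 17.732] 0.62
```

Request:
{"name": "move_arm", "arguments": {"deltas": "-0.3 0 0 0.79 0.02 2.22 -1;0 0 0 0.79 0.02 2.22 -1;0 0 0 0.79 0.02 2.22 -1;0 0 0 0.79 0.02 2.22 -1;0 0 0 0.79 0.02 2.22 -1;0 0 0 0.79 0.02 2.22 -1;0 0 0 0.79 0 2.22 -1;0 0 0 0.5 0 1.4 -1;0 0 0 0 0 0 -1;0 0 0 0 0 0 -1"}}

```text
time: 69.1
eef_pos: [0.4585, -0.1878, 0.0684]
orientation: [0.086, 0.84, 0.517, -0.142]
contact_force: [1.3, -0.2, -0.0]
finger_gap: 0.0629
gripper_force: 55.8
```

Run:
```python
from final import *
a=np.load('tk.npy');P,T2=a[:3],R.from_quat(a[3:])
c=go(P+[0,0,.005],T2)
```

```text
turn [ 0.016 -0.057  0.178] = 0 x [ 0.016 -0.057  0.178] | shift [0.93  0.064 3.288] = 2 x [0.465 0.032 1.644] marg 0.62 0.61 shift-first [0.927 0.066 3.289] 0.61
```

Request:
{"name": "move_arm", "arguments": {"deltas": "0 0 0 0.3 0.02 1.1 -1;0 0 0 0.25 0.02 0.9 -1;0 0 0 0.25 0.02 0.8 -1;0 0 0 0 0 0 -1;0 0 0 0 0 0 -1"}}

```text
time: 69.52
eef_pos: [0.4591, -0.1908, 0.0401]
orientation: [0.087, 0.84, 0.516, -0.142]
contact_force: [0.4, -0.4, -0.3]
finger_gap: 0.0628
gripper_force: 55.8
```

Request:
{"name": "move_arm", "arguments": {"deltas": "0 0 0 0.07 0 0.2 -1;0 0 0 0 0 0 -1;0 0 0 0 0 0 -1"}}

```text
time: 69.77
eef_pos: [0.4599, -0.1911, 0.0388]
orientation: [0.088, 0.84, 0.516, -0.141]
contact_force: [-0.0, 0.2, 0.2]
finger_gap: 0.0624
gripper_force: 55.8
```

Request:
{"name": "move_arm", "arguments": {"deltas": "0 0 0 0.07 0 0.2 -1;0 0 0 0 0 0 -1;0 0 0 0 0 0 -1"}}

```text
time: 70.02
eef_pos: [0.4595, -0.1909, 0.0364]
orientation: [0.088, 0.84, 0.516, -0.141]
contact_force: [0.7, -0.5, -0.6]
finger_gap: 0.0629
gripper_force: 55.8
```

Request:
{"name": "move_arm", "arguments": {"deltas": "0 0 0 0.05 0 0.15 -1;0 0 0 0 0 0 -1;0 0 0 0 0 0 -1"}}

```text
time: 70.27
eef_pos: [0.4595, -0.1909, 0.0347]
orientation: [0.088, 0.84, 0.516, -0.141]
contact_force: [-1.0, 0.2, -0.9]
finger_gap: 0.0626
gripper_force: 55.8
```

Request:
{"name": "move_arm", "arguments": {"deltas": "0 0 0 0.05 0 0.15 -1;0 0 0 0 0 0 -1;0 0 0 0 0 0 -1"}}

```text
time: 70.52
eef_pos: [0.4595, -0.1909, 0.0331]
orientation: [0.088, 0.84, 0.516, -0.141]
contact_force: [-0.1, 0.4, -0.2]
finger_gap: 0.063
gripper_force: 55.8
```

Request:
{"name": "move_arm", "arguments": {"deltas": "0 0 0 0.05 0 0.15 -1;0 0 0 0 0 0 -1;0 0 0 0 0 0 -1"}}

```text
time: 70.77
eef_pos: [0.4598, -0.1911, 0.0318]
orientation: [0.088, 0.84, 0.516, -0.141]
contact_force: [1.1, -0.7, 1.1]
finger_gap: 0.0625
gripper_force: 55.9
```

Request:
{"name": "move_arm", "arguments": {"deltas": "0 0 0 0.04 0 0.12 -1;0 0 0 0 0 0 -1;0 0 0 0 0 0 -1"}}

```text
time: 71.02
eef_pos: [0.4599, -0.1911, 0.0311]
orientation: [0.088, 0.84, 0.516, -0.141]
contact_force: [-1.1, 1.6, 4.1]
finger_gap: 0.0626
gripper_force: 56.3
```

Request:
{"name": "move_arm", "arguments": {"deltas": "0 0 0 0.03 0 0.08 -1;0 0 0 0 0 0 -1;0 0 0 0 0 0 0.55;0 0 0 0 0 0 0.55;0 0 0 0 0 0 1;0 0 0 0 0 0 1;0 0 0 0 0 0 1"}}

```text
time: 71.6
eef_pos: [0.4594, -0.1909, 0.0293]
orientation: [0.088, 0.84, 0.516, -0.141]
contact_force: [-0.8, -0.3, -0.5]
finger_gap: 0.0855
gripper_force: 0.0
```

Request:
{"name": "move_arm", "arguments": {"deltas": "0 0 0 0 0 -0.7 1;0 0 0 0 0 -1.5 1;0 0 0 0 0 -3 1;0 0 0 0 0 -3 1;0 0 0 0 0 -3 1;0 0 0 0 0 -3 1;0 0 0 0 0 -3 1;0 0 0 0 0 -3 1;0 0 0 0 0 0 1"}}

```text
time: 72.35
eef_pos: [0.4938, -0.1315, 0.2277]
orientation: [0.093, 0.84, 0.516, -0.137]
contact_force: [1.0, -0.9, 1.1]
finger_gap: 0.0857
gripper_force: 0.0
```

Run:
```python
from final import *
p,T=cur();print(p);go(np.array([.2,-.5,.3]),T);go(np.array([.42,.02,.36]),T)
```

```text
[ 0.49379877 -0.13146354  0.22770006]
turn [0. 0. 0.] = 0 x [0. 0. 0.] | shift [-46.018  -9.569   8.029] = 16 x [-2.876 -0.598  0.502] marg 0.78 0.63 shift-first [-46.018  -9.569   8.029] 0.63
turn [0. 0. 0.] = 0 x [0. 0. 0.] | shift [  5.291 -13.204 -16.018] = 6 x [ 0.882 -2.201 -2.67 ] marg 0.78 0.77 shift-first [  5.291 -13.204 -16.018] 0.77
```

Request:
{"name": "move_arm", "arguments": {"deltas": "0 0 0 -2.3 -0.48 0.4 1;0 0 0 -2.3 -0.48 0.4 1;0 0 0 -2.3 -0.48 0.4 1;0 0 0 -2.3 -0.48 0.4 1;0 0 0 -2.3 -0.48 0.4 1;0 0 0 -2.3 -0.48 0.4 1;0 0 0 -2.3 -0.48 0.4 1;0 0 0 -2.3 -0.48 0.4 1;0 0 0 -2.3 -0.48 0.4 1;0 0 0 -2.3 -0.48 0.4 1"}}

```text
time: 73.18
eef_pos: [0.3413, -0.3161, 0.2581]
orientation: [0.088, 0.84, 0.516, -0.141]
contact_force: [0.4, 0.2, -1.0]
finger_gap: 0.0851
gripper_force: 0.0
```

Request:
{"name": "move_arm", "arguments": {"deltas": "0 0 0 -2.3 -0.48 0.4 1;0 0 0 -2.3 -0.48 0.4 1;0 0 0 -2.3 -0.48 0.4 1;0 0 0 -2.3 -0.48 0.4 1;0 0 0 -2.3 -0.48 0.4 1;0 0 0 -2.3 -0.48 0.4 1;0 0 0 -2.3 -0.48 0.4 1;0 0 0 -2.3 -0.48 0.4 1;0 0 0 0 0 0 1;0 0 0 0 0 0 1"}}

```text
time: 74.02
eef_pos: [0.224, -0.4631, 0.2881]
orientation: [0.088, 0.841, 0.515, -0.141]
contact_force: [0.4, 1.0, -0.3]
finger_gap: 0.0853
gripper_force: 0.0
```

Run:
```python
from final import *
c=cam('top');H=hsv(c);h,s,v=[H[...,i].astype(int) for i in range(3)]
nw=~((h>8)&(h<35)&(s>70))
im0=cv2.imread('pics/top0.png')
print('blue',rect(c,win(nw,200,295,290,390),.038));print('black',rect(c,win(nw,378,272,468,340),.038))
cop=(h<20)&(s>120)&(v>90)
for n,w in(('blue',(205,305,282,380)),('black',(382,278,462,332))):
    x0,y0,x1,y1=w;print(n,'dark',(v[y0:y1,x0:x1]<60).sum(),'pale',((s<60)&(v>110))[y0:y1,x0:x1].sum(),'bluepix',((h>95)&(h<130)&(s>100))[y0:y1,x0:x1].sum())
red=((h<6)|(h>172))&(s>150);blue=(h>95)&(h<130)&(s>110)
print('spud',rect(c,win(red,60,255,165,390),.012));print('cup',rect(c,win(blue,60,255,165,390),.03))
print('batt',rect(c,win((s<90)&(v>120),478,205,565,305),.014))
```

```text
blue (array([439.3, 188.4]), 139.3, 64.2, -63.6)
black (array([ 457.4, -200.4]), 136.0, 60.3, 62.7)
blue dark 121 pale 1077 bluepix 379
black dark 233 pale 974 bluepix 261
spud (array([545.5, 392.6]), 148.2, 7.6, 3.7)
cup (array([507.8, 469.8]), 56.1, 54.3, -71.1)
batt (array([ 527.6, -426.7]), 91.6, 42.2, -9.9)
```

Run:
```python
from final import *
out=[]
for n,w in(('top',(60,255,165,390)),('scene',(455,255,550,350))):
    c=cam(n);H=hsv(c);h,s,v=[H[...,i].astype(int) for i in range(3)];m=win(((h<6)|(h>172))&(s>130),*w);V,U=np.nonzero(m)
    pts=np.c_[U,V].astype(np.float32);r=cv2.minAreaRect(pts);print(n,len(U),r,U.min(),U.max(),V.min(),V.max())
c=cam('scene')
for y in(.385,.39,.395,.40,.42):
    print(y,[tuple(np.round(pix(c,(x,y+(x-.545)*.06,.012)),1)) for x in(.472,.545,.618)])
print('tray right wall top inner',[tuple(np.round(pix(c,np.array([.5147,.4489,.04])+[x,-.071+x*.0436,0]),1)) for x in(-.1,0,.1)])
```

```text
top 207 ((141.87693786621094, 306.5154113769531), (67.72296905517578, 3.5970072746276855), 82.87498474121094) 136 147 273 340
scene 195 ((472.4983215332031, 299.8819580078125), (6.527620792388916, 30.576749801635742), 13.240520477294922) 467 478 285 315
0.385 [(np.float64(473.4), np.float64(285.6)), (np.float64(469.3), np.float64(303.1)), (np.float64(464.7), np.float64(322.5))]
0.39 [(np.float64(475.4), np.float64(286.2)), (np.float64(471.4), np.float64(303.8)), (np.float64(466.9), np.float64(323.3))]
0.395 [(np.float64(477.5), np.float64(286.8)), (np.float64(473.5), np.float64(304.4)), (np.float64(469.2), np.float64(324.0))]
0.4 [(np.float64(479.5), np.float64(287.4)), (np.float64(475.7), np.float64(305.1)), (np.float64(471.4), np.float64(324.8))]
0.42 [(np.float64(487.8), np.float64(289.9)), (np.float64(484.4), np.float64(307.9)), (np.float64(480.6), np.float64(327.8))]
tray right wall top inner [(np.float64(477.4), np.float64(264.1)), (np.float64(471.4), np.float64(286.1)), (np.float64(464.4), np.float64(311.4))]
```

```bash
python3 -c "
from h import *
print(job.hand_in())"
```

```text
the job is handed in; nothing more can be done
None
```

The job is handed in at about 74 s of the 210 s allowed, but the hand-in returned no verdict: both housings measured coil side up and within about 6 mm of centre on their rests. The spudger and suction cup are in the grey tray and the one battery is in the yellow bin. The spudger was knocked aside after I placed it and now lies close to the tray wall, still inside by about 1 cm.

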